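# Pull-test the card clips and reject the weak one

## Robot

A 6-joint arm with a two-finger parallel gripper is mounted at the origin on the work surface. World frame = base frame: x ahead of the robot, y to its left, z up, the work surface at z = 0. Lengths are in m, angles in rad, forces in N, time in s.
With the tool pointing down it reaches from about 0.4 to 0.925 m from the base axis. Payload 3.4 kg.
Tool frame: the origin (TCP) lies midway between the tips of the shut fingers; the grasp point (between the pads) lies 19 mm behind it; z points along the fingers, y is the line along which they close (so a half turn about z gives the same grasp; the last joint's range is limited). The gripper opens to 85 mm and grips with 20 to 120 N. Pads are 22 mm wide; open, the fingers measure 114 mm over their backs; the gripper's body (76 mm by 85 mm) begins 54 mm behind the grasp point. The pads swing forward as they close: fully open they stand 13 mm farther back than shut.
Start: joints at [1.159, 0.307, 1.506, -0, 1.328, -0.073], TCP at [0.191, 0.542, 0.231] pointing down, gripper open.
Joint ranges: [-3.12, 3.12], [-1.05, 2.28], [0.14, 2.33], [-1.42, 4.57], [0.1, 2.73], [-2.68, 2.68]. Speed limits (rad/s): [2.57, 2.57, 3.14, 3.14, 3.14, 3.14].

## Interface

Orientations are given as a unit quaternion [x, y, z, w].
In Python, from cell import * gives the robot as it stands. The module is installed in compiled form; this text tells all that it offers.
- The arm moves only by the tool move_arm, never from a script. Its argument "motion" is a list of rows, each an object of numbers: "dx", "dy", "dz": the shift along the world's x, y, z in mm; "ax", "ay", "az": the turn, a rotation vector about the world's x, y, z in degrees. A call has 1 to 12 rows; each row shifts and turns the commanded pose from where the row before left it; what a row does not reach is not made up. A row lasts 1/12 s, in which the tool goes at most 41.7 mm and 7.16 degrees, less where a joint would pass 70% of its speed; a pose out of reach is approached as far as the arm can. A call with a gripper value outside its range is refused whole. "grip" is the finger opening in mm, from 0 to 85.4, set as the call begins (left out, the last holds). The fingers move at their own pace and stop on an object; "newtons" is the grip in N (left out, the last holds). Time passes only in rows, so rows that do not move let the fingers close. It gives the time, the measured TCP pose, the force, the opening and the grip force at its end, in the units of the state.
- state(): the state, without advancing time (a new reading comes with each control period).
- snapshot(name): name is "scene" or "top" or "wrist"; returns (picture, depth): 420x560x3 uint8, red, green, blue; 420x560 float32, m along the optical axis (not along the pixel's ray), 0 where there is no reading.
- camera_params(name): a dict with "fx", "fy", "cx", "cy" (pixels), "rvec" (rotation vector, rad) and "tvec" (3), from world to camera coordinates, as OpenCV has them. Camera axes: x right, y down, z forward; pixel columns grow to the right and rows downward; lengths in m; the calibration is good to about 2 mm. The wrist camera is an equidistant fisheye: a pixel r from the principal point sees the ray r / f radians off the axis. A picture is of the moment at which its call begins: read the wrist's pose just before it. camera_params takes no time and is no camera call; for the wrist camera it gives the pose at the moment of the call.
- sign_off(): hands the job in; it is judged then, once.
Trained networks look in the newest picture that a camera, given by its name, has taken for a name from the list of things; names that differ only in an ending like _2 or _b are one class to them, and where a whole thing is asked for, a point or a joint stands for the part that bears it (a point fixed in the world has none). Each returns a list of dicts, best first, with "score" (0 to 1); they miss things now and then, are a little off and sometimes report something else, mostly with a low value. They report only what shows in the picture. A call takes as long as a camera call. They do not tell look-alikes from the thing itself.
- recognise(label, camera): "bbox" ([left, top, width, height] in pixels, round what is visible of it).
The state is a dict: "time": time; "joints": joint angles; "qvel": joint speeds; "joint_torque": joint torques, N m; "tcp_pos": TCP position; "orientation": TCP orientation; "contact_force": force on the tool from outside, world axes, zero at the start; "wrist_torque": the same for the moment, N m; "width": finger opening in m; "gripper_force": force on a finger pad.
Only numpy, scipy, OpenCV 4.12 (cv2) and the standard library are available. Lean on these libraries where they do the work, as an engineer would, in place of code of your own. Each camera call takes 0.05 s, during which the arm holds its last target. There are 200 camera calls.

## Task

One of the three spring clips in the rack has gone weak. Draw each clip's card part-way out, about 12 mm, leaving all three drawn but still held, to feel which clip grips least. Then lift only that clip out with its card still in it and set it down flat in the wooden tray, and push the cards of the two good clips gently back fully home, leaving those clips in their nests; do not force or wrench anything or disturb the other things.

Things in the scene. Friction and masses are not known exactly. Their poses are not given: they have to be found in the camera images.
- clip_a_grip (a point): Steel spring clip, 160 g: base 70 x 44 x 12 mm, on its rear half a housing 32 (x) x 32 (y) x 34 mm high. Point: middle of the housing in plan, 33 mm above the clip's underside, 13 mm below the housing's top (a thumb tab rises 15 mm more, in the middle): pinch across y to lift. -x points out of the jaws, the way the card is drawn; z up. Loose in a nest (play 1 mm along x, 2 mm along y); which nest varies.
- card_a_grip (a point): Centre of the wooden grip block (18 x 18 mm, 20 mm high) on the outer end of the stiff level white card (24 wide, 3 mm thick, 14 g) in clip a. 37 mm above the table, free space under and around: pinch across y. Axes as the clip's, within 1 degree. Fully home, the card butts on the clip's housing and this point is 92 mm from the housing's centre along the clip's -x. The lip loses the card if drawn 28 mm.
- jaw_a: Dark steel sprung upper jaw of clip a; origin on its hinge, 7 mm from the housing's centre along -x and 13 mm lower. Its lip presses on the card 38 mm in front of the hinge. Not to be handled.
- card_a: The card in clip a; origin under it, 73 mm from the grip block's centre along the card's x.
- clip_b_grip (a point): Same point on a second clip, to the eye identical with clip a. Each clip holds its card between a sprung upper lip and the base by friction alone. One of the three is weak: its card slides at about 1.5 to 2.5 N, in the two good ones at 7 to 10 N (felt while it moves; a card at rest may show less); pushing in takes about a quarter more. Nothing to see tells which.
- card_b_grip (a point): Same point on the card in clip b, same sizes. All cards start home or within 1 mm of it. Pressing down, lifting or pushing a card sideways while drawing it adds drag and spoils the comparison: draw it straight, with no other load.
- jaw_b: Dark steel sprung upper jaw of clip b; origin on its hinge, 7 mm from the housing's centre along -x and 13 mm lower. Its lip presses on the card 38 mm in front of the hinge. Not to be handled.
- card_b: The card in clip b; origin under it, 73 mm from the grip block's centre along the card's x.
- clip_c_grip (a point): Same point on a third clip, identical to the eye with clips a and b. At the start the points are 48 mm above the table and the clips all face the same way as the rack.
- card_c_grip (a point): Same point on the card in clip c, same sizes.
- jaw_c: Dark steel sprung upper jaw of clip c; origin on its hinge, 7 mm from the housing's centre along -x and 13 mm lower. Its lip presses on the card 38 mm in front of the hinge. Not to be handled.
- card_c: The card in clip c; origin under it, 73 mm from the grip block's centre along the card's x.
- rack: Fixed plywood rack, 96 (x) x 310 (y) x 15 mm; origin centre of underside, -x to the side where the cards stick out. Three nests, at y -100, 0, +100 mm, each: two front posts beside the card, 20 mm above the board (the clip bears on them when its card is drawn), side cleats 8 mm high, a rear stop 14 mm high. Open above: a clip lifts straight up. It stands about 70 N of load in all.
- tray_in (a point): Centre of the inner floor (5 mm above the table) of the empty wooden reject tray, fixed, outside 200 (x) x 150 (y) x 35 mm high, walls 5 mm. A clip with its card drawn 12 mm reaches from 113 mm on the -x side to 16 mm on the +x side of its housing's centre, so it fits only along the tray's x.
- mug: White ceramic mug, 80 mm across, 95 mm high; origin under its centre. Bystander.
- handheld: Black handheld radio standing upright, 34 x 60 x 115 mm plus a 90 mm stub aerial; origin under its centre. Bystander.
- screwdriver: Screwdriver lying on the table; origin under its middle. Bystander.
There are look-alikes about, which are no part of the job. Leave any red or yellow look-alike of the card_c alone.

How it is judged:
On the way:
1. all three cards stand drawn out by 6 mm or more at the same time, each still in its clip (x of card_a_grip in the frame of clip_a_grip between -0.119 and -0.098 m and x of card_b_grip in the frame of clip_b_grip between -0.119 and -0.098 m and x of card_c_grip in the frame of clip_c_grip between -0.119 and -0.098 m), for 0.2 s.
At the end, for the whole second after the job is handed in: The weak clip (the one whose lip presses its card with under 4.8 N) stands flat (within 7 degrees) on the tray's floor, wholly inside it, its card still in its jaws; the other two clips are in their nests within 6 mm of where they began and level, their cards pushed home to within 2 mm (((contact force between jaw_a and card_a below 4.8 N and x of clip_a_grip in the frame of tray_in between -0.08 and 0.08 m and y of clip_a_grip in the frame of tray_in between -0.058 and 0.058 m and x of card_a_grip in the frame of tray_in between -0.09 and 0.09 m and y of card_a_grip in the frame of tray_in between -0.065 and 0.065 m and z of clip_a_grip in the frame of tray_in below 0.038 m and angle between clip_a_grip's own z axis and vertical below 0.12 rad and x of card_a_grip in the frame of clip_a_grip above -0.12 m) or (contact force between jaw_a and card_a above 4.8 N and x of card_a_grip in the frame of clip_a_grip above -0.094 m and distance of clip_a_grip from where it was at the start of the episode below 0.006 m and angle between clip_a_grip's own z axis and vertical below 0.06 rad)) and ((contact force between jaw_b and card_b below 4.8 N and x of clip_b_grip in the frame of tray_in between -0.08 and 0.08 m and y of clip_b_grip in the frame of tray_in between -0.058 and 0.058 m and x of card_b_grip in the frame of tray_in between -0.09 and 0.09 m and y of card_b_grip in the frame of tray_in between -0.065 and 0.065 m and z of clip_b_grip in the frame of tray_in below 0.038 m and angle between clip_b_grip's own z axis and vertical below 0.12 rad and x of card_b_grip in the frame of clip_b_grip above -0.12 m) or (contact force between jaw_b and card_b above 4.8 N and x of card_b_grip in the frame of clip_b_grip above -0.094 m and distance of clip_b_grip from where it was at the start of the episode below 0.006 m and angle between clip_b_grip's own z axis and vertical below 0.06 rad)) and ((contact force between jaw_c and card_c below 4.8 N and x of clip_c_grip in the frame of tray_in between -0.08 and 0.08 m and y of clip_c_grip in the frame of tray_in between -0.058 and 0.058 m and x of card_c_grip in the frame of tray_in between -0.09 and 0.09 m and y of card_c_grip in the frame of tray_in between -0.065 and 0.065 m and z of clip_c_grip in the frame of tray_in below 0.038 m and angle between clip_c_grip's own z axis and vertical below 0.12 rad and x of card_c_grip in the frame of clip_c_grip above -0.12 m) or (contact force between jaw_c and card_c above 4.8 N and x of card_c_grip in the frame of clip_c_grip above -0.094 m and distance of clip_c_grip from where it was at the start of the episode below 0.006 m and angle between clip_c_grip's own z axis and vertical below 0.06 rad))); the robot touches nothing.
It fails at once if a card is pulled clean out of its clip (x of card_a_grip in the frame of clip_a_grip below -0.122 m or x of card_b_grip in the frame of clip_b_grip below -0.122 m or x of card_c_grip in the frame of clip_c_grip below -0.122 m).
It fails at once if a good clip is lifted out of its nest ((height (world z) of clip_a_grip above 0.06 m and contact force between jaw_a and card_a above 5 N) or (height (world z) of clip_b_grip above 0.06 m and contact force between jaw_b and card_b above 5 N) or (height (world z) of clip_c_grip above 0.06 m and contact force between jaw_c and card_c above 5 N)).
It fails at once if the rack is loaded with more than 70 N (card forced, clip wrenched) (contact force between rack and anything else above 70 N).
It fails at once if the mug, the handheld radio or the screwdriver is moved by more than 30 mm (distance of any of mug, handheld, screwdriver from where it was at the start of the episode above 0.03 m).
It also fails if it takes over 72 s, if anything falls off the work surface, if the arm or the gripper's body presses on something with over 40 N, if the wrist force passes 120 N, or if a joint passes its speed limit or range.

## Working session

There is one attempt and no reset: what is moved stays moved. The work goes in short steps, Python scripts to look and compute and a tool call to move; the robot and the scene stay as the last step left them, time stands still between calls to the robot, and variables do not carry over. Pictures are saved under pics/ and viewed, at most 10 in all, crops included, and the job is handed in when it is done.

Besides the shell and the picture viewer there is one more tool, called after "Call:" by a JSON object that holds its "name" and its "arguments", one argument or row to a line. move_arm: Moves the arm, as the interface text tells. Its arguments: {"type":"object","properties":{"motion":{"type":"array"},"grip":{"type":"number"},"newtons":{"type":"number"}},"required":["motion"]}

```bash
mkdir -p pics; cat > h.py <<'E'
from cell import *
import numpy as np, cv2
def snap(n,f=None):
    s=state(); p=camera_params(n); im,d=snapshot(n)
    if f: cv2.imwrite('pics/'+f,im[:,:,::-1])
    return im,d,p
def w(p,d,u,v,z=None):
    R=cv2.Rodrigues(np.array(p['rvec'],float))[0]; t=np.array(p['tvec'],float).ravel()
    r=np.array([(u-p['cx'])/p['fx'],(v-p['cy'])/p['fy'],1.])
    if z is None: return R.T@(r*d-t)
    o=-R.T@t; q=R.T@r; return o+q*(z-o[2])/q[2]
def cloud(p,d):
    R=cv2.Rodrigues(np.array(p['rvec'],float))[0]; t=np.array(p['tvec'],float).ravel()
    v,u=np.indices(d.shape)
    c=np.stack([(u-p['cx'])/p['fx']*d,(v-p['cy'])/p['fy']*d,d],-1)
    return (c-t)@R
E
python3 - <<'E'
from h import *
for n in('top','scene'):
    im,d,p=snap(n,n+'0.png'); c=cloud(p,d); np.save(n+'c.npy',c); np.save(n+'i.npy',im)
    print(n,p)
    for l in('clip_a_grip','card_a_grip','rack','tray_in','mug','handheld','screwdriver'):
        for r in recognise(l,n)[:5]:
            b=r['bbox'];u=int(b[0]+b[2]/2);v=int(b[1]+b[3]/2); print(l,round(r['score'],2),np.round(b),np.round(c[min(v,419),min(u,559)],3))
s=state();print(s['time'],s['contact_force'],s['orientation'],s['width'])
E
```

```text
top {'fx': 547.0437606090145, 'fy': 547.0437606090145, 'cx': 279.7983585307189, 'cy': 217.1542942653601, 'rvec': array([ 2.1317489 , -2.14736443,  0.17833461]), 'tvec': array([-0.03548238,  0.54008997,  1.03143458])}
clip_a_grip 0.84 [172. 169.  33.  44.] [0.593 0.141 0.046]
card_a_grip 0.75 [178. 213.  12.  26.] [0.525 0.152 0.034]
card_a_grip 0.46 [175. 172.  28.  43.] [0.591 0.141 0.039]
card_a_grip 0.29 [276. 190.  26.  43.] [ 0.551 -0.058  0.047]
rack 0.76 [162. 175. 157.  73.] [0.554 0.039 0.039]
tray_in 0.9 [375. 166.  94. 113.] [ 0.534 -0.326  0.007]
handheld 0.84 [154.  84.  50.  54.] [0.735 0.15  0.116]
screwdriver 0.79 [358. 135.  97.  30.] [ 0.68  -0.298  0.025]
scene {'fx': 430.6835457401011, 'fy': 430.6835457401011, 'cx': 288.0235247868446, 'cy': 202.74195922803145, 'rvec': array([ 1.10813752,  2.54952402, -0.82207166]), 'tvec': array([ 0.42495211, -0.27392283,  1.13279826])}
clip_a_grip 0.89 [335. 257.  42.  35.] [0.603 0.145 0.061]
card_a_grip 0.74 [363. 245.  31.  26.] [0.528 0.148 0.03 ]
rack 0.78 [262. 182. 132. 131.] [0.576 0.061 0.027]
tray_in 0.69 [160. 106. 104.  81.] [ 0.541 -0.325  0.005]
tray_in 0.64 [305. 179.  21.  20.] [ 0.483 -0.051  0.028]
mug 0.94 [155. 202.  63.  61.] [ 0.738 -0.178  0.011]
handheld 0.76 [283. 301.  43.  61.] [0.755 0.158 0.115]
handheld 0.26 [263. 180. 131. 136.] [0.574 0.062 0.026]
screwdriver 0.84 [147. 156.  31.  50.] [ 0.691 -0.316  0.021]
screwdriver 0.44 [273. 192.  39.  33.] [ 0.566 -0.044  0.047]
0.8 [-0.47309358  0.14534091  0.77197371] [1.68599236e-01 9.85684683e-01 4.57336885e-05 1.76950860e-05] 0.08519612244611025
```

View pics/top0.png

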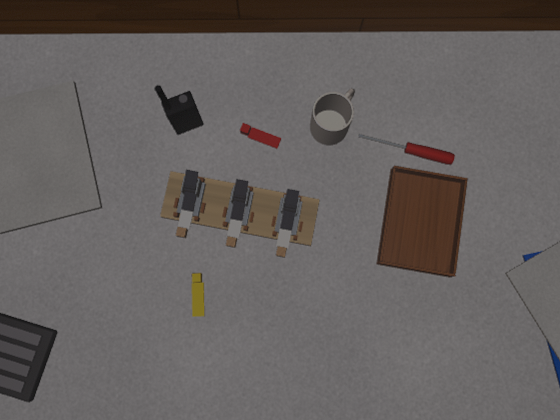

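View pics/scene0.png

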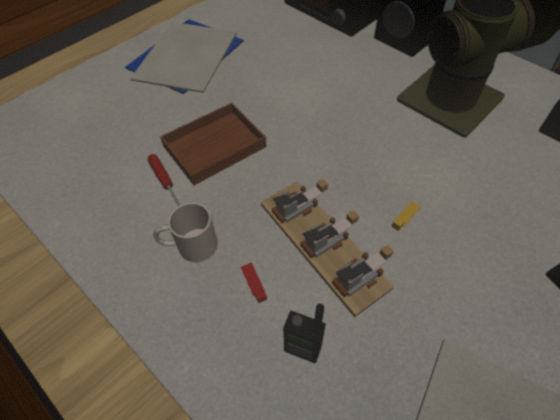

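The top view shows the clip housings at about (190,183), (239,194) and (290,206), with white cards ending in wooden grip blocks at (182,232), (232,241) and (282,252). The tray is at (423,221). Things that could be mistaken for a card are the red one at (262,137) and the yellow one at (198,295); neither is in the rack, so I take the three in the rack.

```bash
python3 - <<'E'
from h import *
c=np.load('topc.npy');im=np.load('topi.npy')
x,y,z=c[...,0],c[...,1],c[...,2]
R=(x>.42)&(x<.68)&(y>-.13)&(y<.24)
def rect(m):
    r=cv2.minAreaRect(c[m][:,:2].astype(np.float32)*1000); return np.round(r[0],1),np.round(r[1],1),round(r[2],2)
print('rack',rect(R&(z>.009)&(z<.021)))
T=(y<-.2)&(x>.4)&(x<.65)
print('tray rim',rect(T&(z>.025)&(z<.045)),'all')
hsv=cv2.cvtColor(im,cv2.COLOR_RGB2HSV)
for nm,(u,v) in dict(a=(182,232),b=(232,241),c=(282,252)).items():
    s=np.s_[v-12:v+13,u-12:u+13]
    m=np.zeros(z.shape,bool); m[s]=True; m&=(z>.04)&(hsv[...,1]>60); print('block',nm,m.sum(),np.round(c[m].mean(0),4),rect(m))
for (u,v) in((190,183),(239,194),(290,206)):
    m=np.zeros(z.shape,bool); m[v-22:v+23,u-18:u+19]=True; m&=(z>.055); print('hous',m.sum(),np.round(c[m].mean(0),4),z[m].max(),rect(m))
np.set_printoptions(linewidth=200)
b=cv2.resize(im[160:265,160:325],None,fx=4.5,fy=4.5,interpolation=cv2.INTER_CUBIC); cv2.imwrite('pics/crop.png',cv2.convertScaleAbs(b[:,:,::-1],alpha=1.7))
E
```

```text
rack (array([510.7,  52.3]), array([310.4, 206.5]), 79.12)
tray rim (array([ 533.6, -324.1]), array([151.3, 200.9]), 79.65) all
block a 84 [0.5118 0.1536 0.0481] (array([512. , 153.9]), array([17.4, 17.9]), 80.93)
block b 81 [0.4923 0.0559 0.0484] (array([502.5,  50.9]), array([19. , 42.3]), 63.33)
block c 79 [ 0.472  -0.0407  0.0483] (array([472.1, -40.7]), array([16.7, 17.2]), 78.47)
hous 289 [0.606  0.1318 0.081 ] 1.1049624990832 (array([490.1,  67.4]), array([314.6,  47.1]), 30.84)
hous 294 [0.586  0.036  0.0841] 1.1049624990832 (array([486.3,  15.8]), array([254.8,  40.7]), 13.38)
hous 289 [ 0.5653 -0.0598  0.0918] 1.1049624990832 (array([479.3, -43. ]), array([ 31.8, 224. ]), 78.95)
```

View pics/crop.png

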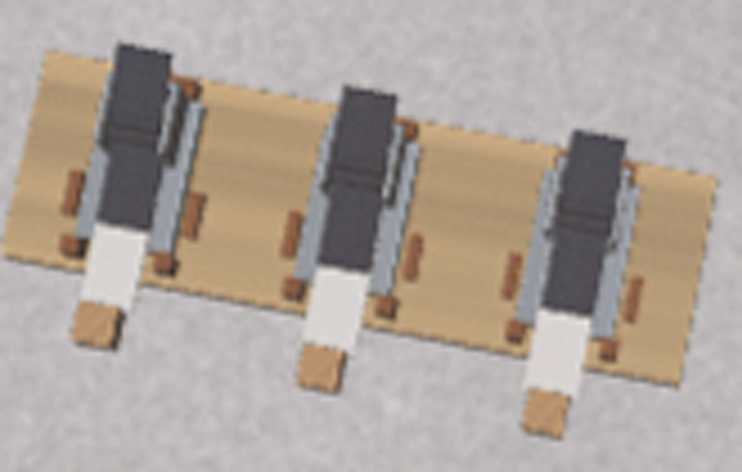

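The crop confirms the choice: three white cards with wooden blocks in the rack, all facing the same way, with rack yaw about -11.2°. I'll approach card a (leftmost) first.

Call:
{"name": "move_arm", "arguments": {
  "motion": [
    {"dx": 19,"dy": -23,"az": 0.68},
    {"dx": 19,"dy": -23,"az": 0.68},
    {"dx": 19,"dy": -23,"az": 0.68},
    {"dx": 19,"dy": -23,"az": 0.68},
    {"dx": 19,"dy": -23,"az": 0.68},
    {"dx": 19,"dy": -23,"az": 0.68},
    {"dx": 19,"dy": -23,"az": 0.68},
    {"dx": 19,"dy": -23,"az": 0.68},
    {"dx": 19,"dy": -23,"az": 0.68},
    {"dx": 19,"dy": -23,"az": 0.68},
    {"dx": 19,"dy": -23,"az": 0.68},
    {"dx": 19,"dy": -23,"az": 0.68}
  ],
  "grip": 45,
  "newtons": 30
}}

```text
schema error: expected keys dx, dy, dz, ax, ay, az
```

Call:
{"name": "move_arm", "arguments": {
  "motion": [
    {"dx": 18.6,"dy": -22.5,"dz": -15},
    {"dx": 18.6,"dy": -22.5,"dz": -15},
    {"dx": 18.6,"dy": -22.5,"dz": -15},
    {"dx": 18.6,"dy": -22.5,"dz": -15},
    {"dx": 18.6,"dy": -22.5,"dz": -15},
    {},
    {},
    {}
  ]
}}

```text
schema error: expected keys dx, dy, dz, ax, ay, az
```

```bash
cat > m.py <<'E'
from h import *
from scipy.spatial.transform import Rotation as Ro
s=state(); p=camera_params('wrist'); im,d=snapshot('wrist')
R=cv2.Rodrigues(np.array(p['rvec'],float))[0]; t=np.array(p['tvec'],float).ravel()
v,u=np.indices(d.shape)
a=(u-p['cx'])/p['fx'];b=(v-p['cy'])/p['fy'];th=np.hypot(a,b)+1e-9
k=np.tan(np.minimum(th,1.5))/th
c=(np.stack([a*k*d,b*k*d,d],-1)-t)@R
z=c[...,2]; hsv=cv2.cvtColor(im,cv2.COLOR_RGB2HSV)
q=Ro.from_quat(s['orientation']).as_matrix()
print('t',s['time'],'tcp',np.round(s['tcp_pos'],4),'yaw',np.degrees(np.arctan2(q[1,1],q[0,1])),'F',np.round(s['contact_force'],2),'w',s['width'])
def rect(m):
    r=cv2.minAreaRect(c[m][:,:2].astype(np.float32)*1000); return m.sum(),np.round(r[0],1),np.round(r[1],1),round(r[2],2)
E
python3 - <<'E'
from m import *
cv2.imwrite('pics/w1.png',im[:,:,::-1])
for n,(bx,by) in dict(a=(.512,.1535),b=(.492,.056),c=(.472,-.041)).items():
    near=np.hypot(c[...,0]-bx,c[...,1]-by)<.018
    print(n,rect(near&(z>.042)&(z<.052)), np.round(np.median(c[near&(z>.042)&(z<.052)],0),4))
E
```

```text
t 0.8 tcp [0.1911 0.5423 0.2314] yaw 70.5872286772484 F [-0.47  0.15  0.77] w 0.08519612244611025
a (np.int64(63), array([513.2, 154.8]), array([19.3, 16.8]), 78.93) [0.5107 0.1553 0.0471]
b (np.int64(0), array([0., 0.]), array([0., 0.]), 0.0) [nan nan nan]
c (np.int64(0), array([0., 0.]), array([0., 0.]), 0.0) [nan nan nan]
  return _methods._mean(a, axis=axis, dtype=dtype,
  ret = um.true_divide(
```

View pics/w1.png

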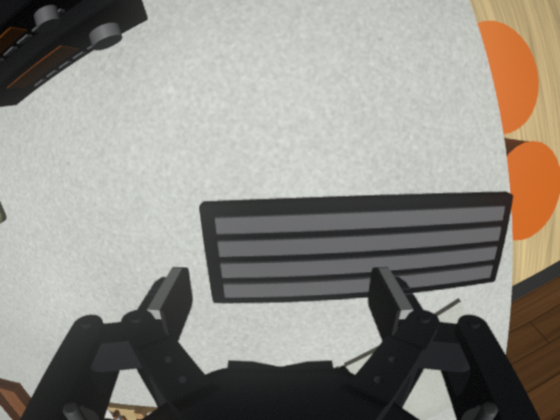

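The arm did not move, because each row needs all six keys. The picture only shows the start view, with the grille at (355,245) and the fingers at the bottom.

Call:
{"name": "move_arm", "arguments": {
  "motion": [
    {"dx": 19,"dy": -23,"dz": 0,"ax": 0,"ay": 0,"az": 0.68},
    {"dx": 19,"dy": -23,"dz": 0,"ax": 0,"ay": 0,"az": 0.68},
    {"dx": 19,"dy": -23,"dz": 0,"ax": 0,"ay": 0,"az": 0.68},
    {"dx": 19,"dy": -23,"dz": 0,"ax": 0,"ay": 0,"az": 0.68},
    {"dx": 19,"dy": -23,"dz": 0,"ax": 0,"ay": 0,"az": 0.68},
    {"dx": 19,"dy": -23,"dz": 0,"ax": 0,"ay": 0,"az": 0.68},
    {"dx": 19,"dy": -23,"dz": 0,"ax": 0,"ay": 0,"az": 0.68},
    {"dx": 19,"dy": -23,"dz": 0,"ax": 0,"ay": 0,"az": 0.68},
    {"dx": 19,"dy": -23,"dz": 0,"ax": 0,"ay": 0,"az": 0.68},
    {"dx": 19,"dy": -23,"dz": 0,"ax": 0,"ay": 0,"az": 0.68},
    {"dx": 19,"dy": -23,"dz": 0,"ax": 0,"ay": 0,"az": 0.68},
    {"dx": 19,"dy": -23,"dz": 0,"ax": 0,"ay": 0,"az": 0.68}
  ],
  "grip": 45,
  "newtons": 30
}}

```text
time: 1.85
tcp_pos: [0.4199, 0.2651, 0.2315]
orientation: [0.098, 0.995, 0.0, 0.0]
contact_force: [0.7, 0.4, 0.2]
width: 0.0454
gripper_force: 0.0
```

Call:
{"name": "move_arm", "arguments": {
  "motion": [
    {"dx": 18.6,"dy": -22.5,"dz": -15,"ax": 0,"ay": 0,"az": 0},
    {"dx": 18.6,"dy": -22.5,"dz": -15,"ax": 0,"ay": 0,"az": 0},
    {"dx": 18.6,"dy": -22.5,"dz": -15,"ax": 0,"ay": 0,"az": 0},
    {"dx": 18.6,"dy": -22.5,"dz": -15,"ax": 0,"ay": 0,"az": 0},
    {"dx": 18.6,"dy": -22.5,"dz": -15,"ax": 0,"ay": 0,"az": 0},
    {"dx": 0,"dy": 0,"dz": 0,"ax": 0,"ay": 0,"az": 0},
    {"dx": 0,"dy": 0,"dz": 0,"ax": 0,"ay": 0,"az": 0},
    {"dx": 0,"dy": 0,"dz": 0,"ax": 0,"ay": 0,"az": 0}
  ]
}}

```text
time: 2.52
tcp_pos: [0.5119, 0.1539, 0.1563]
orientation: [0.098, 0.995, 0.0, -0.0]
contact_force: [-0.2, -0.3, -0.3]
width: 0.0448
gripper_force: 0.0
```

```bash
python3 - 2>/dev/null <<'E'
from m import *
cv2.imwrite('pics/w2.png',im[:,:,::-1])
np.save('w2c.npy',c)
for n,(bx,by) in dict(a=(.512,.1535),b=(.492,.056),c=(.472,-.041)).items():
    near=np.hypot(c[...,0]-bx,c[...,1]-by)<.018
    print(n,rect(near&(z>.042)&(z<.052)), np.round(np.median(c[near&(z>.042)&(z<.052)],0),4))
E
```

```text
t 2.5167 tcp [0.5119 0.1539 0.1563] yaw 78.6986552746819 F [-0.17 -0.32 -0.3 ] w 0.04482093590677105
a (np.int64(488), array([514.3, 153.5]), array([17.4, 18.3]), 78.27) [0.5138 0.1536 0.047 ]
b (np.int64(442), array([494.3,  56.3]), array([18.4, 18.1]), 78.49) [0.494  0.0574 0.0468]
c (np.int64(315), array([474.5, -40.8]), array([19.2, 18.6]), 79.38) [ 0.4743 -0.039   0.0469]
```

View pics/w2.png

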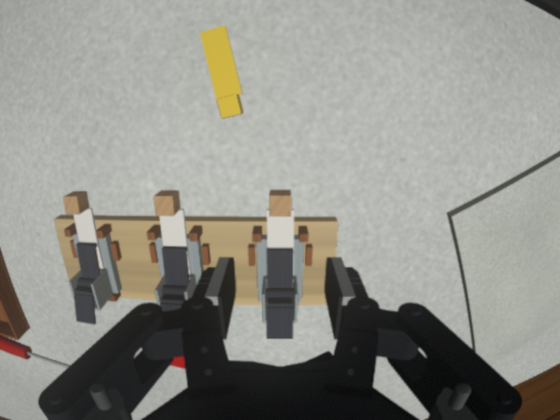

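Wrist view: block a is at (280,202), midway between the fingers, with blocks b (167,203) and c (78,203) to the left and the yellow look-alike at (222,70). Next I descend on a and close.

Call:
{"name": "move_arm", "arguments": {
  "motion": [
    {"dx": 1.5,"dy": 0,"dz": -20,"ax": 0,"ay": 0,"az": -0.2},
    {"dx": 0,"dy": 0,"dz": -20,"ax": 0,"ay": 0,"az": 0},
    {"dx": 0,"dy": 0,"dz": -20,"ax": 0,"ay": 0,"az": 0},
    {"dx": 0,"dy": 0,"dz": -20,"ax": 0,"ay": 0,"az": 0},
    {"dx": 0,"dy": 0,"dz": -20,"ax": 0,"ay": 0,"az": 0},
    {"dx": 0,"dy": 0,"dz": -20,"ax": 0,"ay": 0,"az": 0},
    {"dx": 0,"dy": 0,"dz": -20,"ax": 0,"ay": 0,"az": 0},
    {"dx": 0,"dy": 0,"dz": 0,"ax": 0,"ay": 0,"az": 0},
    {"dx": 0,"dy": 0,"dz": 0,"ax": 0,"ay": 0,"az": 0}
  ]
}}

```text
time: 3.32
tcp_pos: [0.5126, 0.1548, 0.0163]
orientation: [0.099, 0.995, -0.0, -0.001]
contact_force: [0.5, 0.3, -0.2]
width: 0.0449
gripper_force: 0.0
```

Call:
{"name": "move_arm", "arguments": {
  "motion": [
    {"dx": 0,"dy": 0,"dz": 0,"ax": 0,"ay": 0,"az": 0},
    {"dx": 0,"dy": 0,"dz": 0,"ax": 0,"ay": 0,"az": 0},
    {"dx": 0,"dy": 0,"dz": 0,"ax": 0,"ay": 0,"az": 0},
    {"dx": 0,"dy": 0,"dz": 0,"ax": 0,"ay": 0,"az": 0},
    {"dx": 0,"dy": 0,"dz": 0,"ax": 0,"ay": 0,"az": 0},
    {"dx": 0,"dy": 0,"dz": 0,"ax": 0,"ay": 0,"az": 0},
    {"dx": 0,"dy": 0,"dz": 0,"ax": 0,"ay": 0,"az": 0},
    {"dx": 0,"dy": 0,"dz": 0,"ax": 0,"ay": 0,"az": 0}
  ],
  "grip": 10,
  "newtons": 30
}}

```text
time: 3.98
tcp_pos: [0.5142, 0.1539, 0.0166]
orientation: [0.1, 0.995, 0.0, 0.001]
contact_force: [0.2, 1.2, 2.2]
width: 0.018
gripper_force: 29.2
```

Call:
{"name": "move_arm", "arguments": {
  "motion": [
    {"dx": -0.98,"dy": 0.2,"dz": 0.1,"ax": 0,"ay": 0,"az": 0},
    {"dx": -0.98,"dy": 0.2,"dz": 0.1,"ax": 0,"ay": 0,"az": 0},
    {"dx": -0.98,"dy": 0.2,"dz": 0,"ax": 0,"ay": 0,"az": 0},
    {"dx": -0.98,"dy": 0.2,"dz": 0,"ax": 0,"ay": 0,"az": 0},
    {"dx": -0.98,"dy": 0.2,"dz": 0,"ax": 0,"ay": 0,"az": 0},
    {"dx": -0.98,"dy": 0.2,"dz": 0,"ax": 0,"ay": 0,"az": 0}
  ]
}}

```text
time: 4.48
tcp_pos: [0.5122, 0.1549, 0.0173]
orientation: [0.1, 0.995, 0.0, 0.004]
contact_force: [8.7, -2.0, -0.2]
width: 0.0178
gripper_force: 29.3
```

Call:
{"name": "move_arm", "arguments": {
  "motion": [
    {"dx": -0.98,"dy": 0.2,"dz": 0,"ax": 0,"ay": 0,"az": 0},
    {"dx": -0.98,"dy": 0.2,"dz": 0,"ax": 0,"ay": 0,"az": 0},
    {"dx": -0.98,"dy": 0.2,"dz": 0,"ax": 0,"ay": 0,"az": 0}
  ]
}}

```text
time: 4.73
tcp_pos: [0.5095, 0.1555, 0.0173]
orientation: [0.1, 0.995, 0.001, 0.004]
contact_force: [8.4, -1.8, -0.3]
width: 0.0176
gripper_force: 29.3
```

Call:
{"name": "move_arm", "arguments": {
  "motion": [
    {"dx": -0.98,"dy": 0.2,"dz": 0,"ax": 0,"ay": 0,"az": 0},
    {"dx": -0.98,"dy": 0.2,"dz": 0,"ax": 0,"ay": 0,"az": 0},
    {"dx": -0.98,"dy": 0.2,"dz": 0,"ax": 0,"ay": 0,"az": 0}
  ]
}}

```text
time: 4.98
tcp_pos: [0.5066, 0.1562, 0.0173]
orientation: [0.1, 0.995, 0.001, 0.004]
contact_force: [8.2, -1.8, 0.2]
width: 0.018
gripper_force: 29.3
```

Call:
{"name": "move_arm", "arguments": {
  "motion": [
    {"dx": 0,"dy": 0,"dz": 0,"ax": 0,"ay": 0,"az": 0},
    {"dx": 0,"dy": 0,"dz": 0,"ax": 0,"ay": 0,"az": 0},
    {"dx": 0,"dy": 0,"dz": 0,"ax": 0,"ay": 0,"az": 0}
  ]
}}

```text
time: 5.23
tcp_pos: [0.5064, 0.1562, 0.0173]
orientation: [0.1, 0.995, 0.001, 0.004]
contact_force: [7.8, -1.4, -0.3]
width: 0.0177
gripper_force: 29.3
```

Card a slides at about 8.6 N, so its clip is good. The arm yields under load, so I draw a further 5 mm, release, and go to b.

Call:
{"name": "move_arm", "arguments": {
  "motion": [
    {"dx": -0.98,"dy": 0.2,"dz": 0,"ax": 0,"ay": 0,"az": 0},
    {"dx": -0.98,"dy": 0.2,"dz": 0,"ax": 0,"ay": 0,"az": 0},
    {"dx": -0.98,"dy": 0.2,"dz": 0,"ax": 0,"ay": 0,"az": 0},
    {"dx": -0.98,"dy": 0.2,"dz": 0,"ax": 0,"ay": 0,"az": 0},
    {"dx": -0.98,"dy": 0.2,"dz": 0,"ax": 0,"ay": 0,"az": 0}
  ]
}}

```text
time: 5.65
tcp_pos: [0.5017, 0.1572, 0.0172]
orientation: [0.1, 0.995, 0.001, 0.004]
contact_force: [8.5, -1.5, -0.8]
width: 0.0171
gripper_force: 29.3
```

Call:
{"name": "move_arm", "arguments": {
  "motion": [
    {"dx": 1,"dy": -0.2,"dz": 0,"ax": 0,"ay": 0,"az": 0},
    {"dx": 1,"dy": -0.2,"dz": 0,"ax": 0,"ay": 0,"az": 0},
    {"dx": 1,"dy": -0.2,"dz": 0,"ax": 0,"ay": 0,"az": 0},
    {"dx": 0,"dy": 0,"dz": 0,"ax": 0,"ay": 0,"az": 0}
  ]
}}

```text
time: 5.98
tcp_pos: [0.5014, 0.1569, 0.0168]
orientation: [0.1, 0.995, 0.0, 0.001]
contact_force: [4.7, 0.5, 2.2]
width: 0.0179
gripper_force: 30.5
```

Call:
{"name": "move_arm", "arguments": {
  "motion": [
    {"dx": 0,"dy": 0,"dz": 0,"ax": 0,"ay": 0,"az": 0},
    {"dx": 0,"dy": 0,"dz": 0,"ax": 0,"ay": 0,"az": 0},
    {"dx": 0,"dy": 0,"dz": 0,"ax": 0,"ay": 0,"az": 0},
    {"dx": 0,"dy": 0,"dz": 0,"ax": 0,"ay": 0,"az": 0},
    {"dx": 0,"dy": 0,"dz": 0,"ax": 0,"ay": 0,"az": 0}
  ],
  "grip": 45
}}

```text
time: 6.4
tcp_pos: [0.4987, 0.1564, 0.0161]
orientation: [0.1, 0.995, -0.0, -0.001]
contact_force: [-0.2, 0.5, 0.0]
width: 0.0447
gripper_force: 0.0
```

```bash
python3 - <<'E'
from m import *
E
```

```text
t 6.4 tcp [0.4987 0.1564 0.0161] yaw 78.55314766927646 F [-0.17  0.48  0.03] w 0.04467298226365572
```

Call:
{"name": "move_arm", "arguments": {
  "motion": [
    {"dx": 0,"dy": 0,"dz": 25,"ax": 0,"ay": 0,"az": 0},
    {"dx": 0,"dy": 0,"dz": 25,"ax": 0,"ay": 0,"az": 0},
    {"dx": -1.2,"dy": -25,"dz": 0,"ax": 0,"ay": 0,"az": 0},
    {"dx": -1.2,"dy": -25,"dz": 0,"ax": 0,"ay": 0,"az": 0},
    {"dx": -1.2,"dy": -25,"dz": 0,"ax": 0,"ay": 0,"az": 0},
    {"dx": -1.1,"dy": -24.7,"dz": 0,"ax": 0,"ay": 0,"az": 0},
    {"dx": 0,"dy": 0,"dz": 0,"ax": 0,"ay": 0,"az": 0},
    {"dx": 0,"dy": 0,"dz": -24.5,"ax": 0,"ay": 0,"az": 0},
    {"dx": 0,"dy": 0,"dz": -24.5,"ax": 0,"ay": 0,"az": 0},
    {"dx": 0,"dy": 0,"dz": 0,"ax": 0,"ay": 0,"az": 0},
    {"dx": 0,"dy": 0,"dz": 0,"ax": 0,"ay": 0,"az": 0}
  ]
}}

```text
time: 7.37
tcp_pos: [0.4937, 0.0572, 0.0166]
orientation: [0.1, 0.995, -0.0, -0.002]
contact_force: [0.7, 0.6, -0.7]
width: 0.0447
gripper_force: 0.0
```

Call:
{"name": "move_arm", "arguments": {
  "motion": [
    {"dx": 0,"dy": 0,"dz": 0,"ax": 0,"ay": 0,"az": 0},
    {"dx": 0,"dy": 0,"dz": 0,"ax": 0,"ay": 0,"az": 0},
    {"dx": 0,"dy": 0,"dz": 0,"ax": 0,"ay": 0,"az": 0},
    {"dx": 0,"dy": 0,"dz": 0,"ax": 0,"ay": 0,"az": 0},
    {"dx": 0,"dy": 0,"dz": 0,"ax": 0,"ay": 0,"az": 0},
    {"dx": 0,"dy": 0,"dz": 0,"ax": 0,"ay": 0,"az": 0},
    {"dx": 0,"dy": 0,"dz": 0,"ax": 0,"ay": 0,"az": 0},
    {"dx": 0,"dy": 0,"dz": 0,"ax": 0,"ay": 0,"az": 0}
  ],
  "grip": 10,
  "newtons": 30
}}

```text
time: 8.03
tcp_pos: [0.4959, 0.0571, 0.0179]
orientation: [0.1, 0.995, 0.0, 0.001]
contact_force: [0.9, 0.7, 2.2]
width: 0.0196
gripper_force: 29.2
```

Call:
{"name": "move_arm", "arguments": {
  "motion": [
    {"dx": -0.98,"dy": 0.2,"dz": 0,"ax": 0,"ay": 0,"az": 0},
    {"dx": -0.98,"dy": 0.2,"dz": 0,"ax": 0,"ay": 0,"az": 0},
    {"dx": -0.98,"dy": 0.2,"dz": 0,"ax": 0,"ay": 0,"az": 0},
    {"dx": -0.98,"dy": 0.2,"dz": 0,"ax": 0,"ay": 0,"az": 0},
    {"dx": -0.98,"dy": 0.2,"dz": 0,"ax": 0,"ay": 0,"az": 0},
    {"dx": -0.98,"dy": 0.2,"dz": 0,"ax": 0,"ay": 0,"az": 0}
  ]
}}

```text
time: 8.53
tcp_pos: [0.4939, 0.0577, 0.0183]
orientation: [0.1, 0.995, 0.0, 0.004]
contact_force: [8.0, -2.5, -0.9]
width: 0.0189
gripper_force: 29.2
```

Call:
{"name": "move_arm", "arguments": {
  "motion": [
    {"dx": -0.98,"dy": 0.2,"dz": 0,"ax": 0,"ay": 0,"az": 0},
    {"dx": -0.98,"dy": 0.2,"dz": 0,"ax": 0,"ay": 0,"az": 0},
    {"dx": -0.98,"dy": 0.2,"dz": 0,"ax": 0,"ay": 0,"az": 0}
  ]
}}

```text
time: 8.78
tcp_pos: [0.4917, 0.0583, 0.0185]
orientation: [0.1, 0.995, 0.0, 0.005]
contact_force: [9.0, -2.1, 0.1]
width: 0.0187
gripper_force: 29.2
```

Card b also slides at about 9 N, so its clip is good. I finish its draw.

Call:
{"name": "move_arm", "arguments": {
  "motion": [
    {"dx": -0.98,"dy": 0.2,"dz": 0,"ax": 0,"ay": 0,"az": 0},
    {"dx": -0.98,"dy": 0.2,"dz": 0,"ax": 0,"ay": 0,"az": 0},
    {"dx": -0.98,"dy": 0.2,"dz": 0,"ax": 0,"ay": 0,"az": 0},
    {"dx": -0.98,"dy": 0.2,"dz": 0,"ax": 0,"ay": 0,"az": 0},
    {"dx": -0.98,"dy": 0.2,"dz": 0,"ax": 0,"ay": 0,"az": 0},
    {"dx": -0.98,"dy": 0.2,"dz": 0,"ax": 0,"ay": 0,"az": 0},
    {"dx": -0.98,"dy": 0.2,"dz": 0,"ax": 0,"ay": 0,"az": 0},
    {"dx": -0.98,"dy": 0.2,"dz": 0,"ax": 0,"ay": 0,"az": 0}
  ]
}}

```text
time: 9.45
tcp_pos: [0.4839, 0.06, 0.0184]
orientation: [0.1, 0.995, 0.0, 0.005]
contact_force: [8.5, -1.2, -0.1]
width: 0.0187
gripper_force: 29.2
```

Call:
{"name": "move_arm", "arguments": {
  "motion": [
    {"dx": 1,"dy": -0.2,"dz": 0,"ax": 0,"ay": 0,"az": 0},
    {"dx": 1,"dy": -0.2,"dz": 0,"ax": 0,"ay": 0,"az": 0},
    {"dx": 1,"dy": -0.2,"dz": 0,"ax": 0,"ay": 0,"az": 0},
    {"dx": 0,"dy": 0,"dz": 0,"ax": 0,"ay": 0,"az": 0}
  ]
}}

```text
time: 9.78
tcp_pos: [0.4838, 0.0598, 0.0179]
orientation: [0.1, 0.995, 0.0, 0.002]
contact_force: [5.4, 0.8, 0.9]
width: 0.0189
gripper_force: 30.5
```

Call:
{"name": "move_arm", "arguments": {
  "motion": [
    {"dx": 0,"dy": 0,"dz": 0,"ax": 0,"ay": 0,"az": 0},
    {"dx": 0,"dy": 0,"dz": 0,"ax": 0,"ay": 0,"az": 0},
    {"dx": 0,"dy": 0,"dz": 0,"ax": 0,"ay": 0,"az": 0},
    {"dx": 0,"dy": 0,"dz": 0,"ax": 0,"ay": 0,"az": 0},
    {"dx": 0,"dy": 0,"dz": 0,"ax": 0,"ay": 0,"az": 0}
  ],
  "grip": 45
}}

```text
time: 10.2
tcp_pos: [0.4803, 0.0597, 0.0171]
orientation: [0.1, 0.995, -0.0, -0.001]
contact_force: [-0.2, 0.6, 0.1]
width: 0.0449
gripper_force: 0.0
```

Call:
{"name": "move_arm", "arguments": {
  "motion": [
    {"dx": 0,"dy": 0,"dz": 25,"ax": 0,"ay": 0,"az": 0},
    {"dx": 0,"dy": 0,"dz": 25,"ax": 0,"ay": 0,"az": 0},
    {"dx": -1.4,"dy": -25,"dz": 0,"ax": 0,"ay": 0,"az": 0},
    {"dx": -1.4,"dy": -25,"dz": 0,"ax": 0,"ay": 0,"az": 0},
    {"dx": -1.4,"dy": -25,"dz": 0,"ax": 0,"ay": 0,"az": 0},
    {"dx": -1.4,"dy": -25,"dz": 0,"ax": 0,"ay": 0,"az": 0},
    {"dx": 0,"dy": 0,"dz": 0,"ax": 0,"ay": 0,"az": 0},
    {"dx": 0,"dy": 0,"dz": -25,"ax": 0,"ay": 0,"az": 0},
    {"dx": 0,"dy": 0,"dz": -25,"ax": 0,"ay": 0,"az": 0},
    {"dx": 0,"dy": 0,"dz": 0,"ax": 0,"ay": 0,"az": 0},
    {"dx": 0,"dy": 0,"dz": 0,"ax": 0,"ay": 0,"az": 0}
  ]
}}

```text
time: 11.12
tcp_pos: [0.4742, -0.0397, 0.0166]
orientation: [0.1, 0.995, 0.0, -0.002]
contact_force: [0.7, 0.1, 0.2]
width: 0.0453
gripper_force: 0.0
```

Call:
{"name": "move_arm", "arguments": {
  "motion": [
    {"dx": 0,"dy": 0,"dz": 0,"ax": 0,"ay": 0,"az": 0},
    {"dx": 0,"dy": 0,"dz": 0,"ax": 0,"ay": 0,"az": 0},
    {"dx": 0,"dy": 0,"dz": 0,"ax": 0,"ay": 0,"az": 0},
    {"dx": 0,"dy": 0,"dz": 0,"ax": 0,"ay": 0,"az": 0},
    {"dx": 0,"dy": 0,"dz": 0,"ax": 0,"ay": 0,"az": 0},
    {"dx": 0,"dy": 0,"dz": 0,"ax": 0,"ay": 0,"az": 0},
    {"dx": 0,"dy": 0,"dz": 0,"ax": 0,"ay": 0,"az": 0},
    {"dx": 0,"dy": 0,"dz": 0,"ax": 0,"ay": 0,"az": 0}
  ],
  "grip": 10,
  "newtons": 30
}}

```text
time: 11.78
tcp_pos: [0.4766, -0.0403, 0.0178]
orientation: [0.1, 0.995, -0.0, 0.001]
contact_force: [0.6, 0.0, 1.2]
width: 0.0201
gripper_force: 29.3
```

Call:
{"name": "move_arm", "arguments": {
  "motion": [
    {"dx": -0.98,"dy": 0.2,"dz": 0,"ax": 0,"ay": 0,"az": 0},
    {"dx": -0.98,"dy": 0.2,"dz": 0,"ax": 0,"ay": 0,"az": 0},
    {"dx": -0.98,"dy": 0.2,"dz": 0,"ax": 0,"ay": 0,"az": 0},
    {"dx": -0.98,"dy": 0.2,"dz": 0,"ax": 0,"ay": 0,"az": 0},
    {"dx": -0.98,"dy": 0.2,"dz": 0,"ax": 0,"ay": 0,"az": 0},
    {"dx": -0.98,"dy": 0.2,"dz": 0,"ax": 0,"ay": 0,"az": 0}
  ]
}}

```text
time: 12.28
tcp_pos: [0.4703, -0.0392, 0.0175]
orientation: [0.1, 0.995, -0.0, 0.0]
contact_force: [2.1, -0.5, 1.2]
width: 0.0201
gripper_force: 29.2
```

Call:
{"name": "move_arm", "arguments": {
  "motion": [
    {"dx": -0.98,"dy": 0.2,"dz": 0,"ax": 0,"ay": 0,"az": 0},
    {"dx": -0.98,"dy": 0.2,"dz": 0,"ax": 0,"ay": 0,"az": 0},
    {"dx": -0.98,"dy": 0.2,"dz": 0,"ax": 0,"ay": 0,"az": 0}
  ]
}}

```text
time: 12.53
tcp_pos: [0.4671, -0.0385, 0.0175]
orientation: [0.1, 0.995, -0.0, -0.0]
contact_force: [1.6, -0.6, 0.5]
width: 0.0199
gripper_force: 29.3
```

Card c slides at about 1.8 N, so c is the weak one. I draw it 2 mm more, release, then look.

Call:
{"name": "move_arm", "arguments": {
  "motion": [
    {"dx": -0.98,"dy": 0.2,"dz": 0,"ax": 0,"ay": 0,"az": 0},
    {"dx": -0.98,"dy": 0.2,"dz": 0,"ax": 0,"ay": 0,"az": 0},
    {"dx": 0.2,"dy": 0,"dz": 0,"ax": 0,"ay": 0,"az": 0},
    {"dx": 0,"dy": 0,"dz": 0,"ax": 0,"ay": 0,"az": 0}
  ]
}}

```text
time: 12.87
tcp_pos: [0.4648, -0.038, 0.0174]
orientation: [0.1, 0.995, 0.0, -0.001]
contact_force: [1.2, -0.2, -0.1]
width: 0.0198
gripper_force: 29.4
```

Call:
{"name": "move_arm", "arguments": {
  "motion": [
    {"dx": 0,"dy": 0,"dz": 0,"ax": 0,"ay": 0,"az": 0},
    {"dx": 0,"dy": 0,"dz": 0,"ax": 0,"ay": 0,"az": 0},
    {"dx": 0,"dy": 0,"dz": 0,"ax": 0,"ay": 0,"az": 0},
    {"dx": 0,"dy": 0,"dz": 0,"ax": 0,"ay": 0,"az": 0},
    {"dx": 0,"dy": 0,"dz": 0,"ax": 0,"ay": 0,"az": 0}
  ],
  "grip": 45
}}

```text
time: 13.28
tcp_pos: [0.465, -0.038, 0.0173]
orientation: [0.1, 0.995, 0.0, -0.0]
contact_force: [-0.1, -0.5, 0.2]
width: 0.0452
gripper_force: 0.0
```

Call:
{"name": "move_arm", "arguments": {
  "motion": [
    {"dx": 0,"dy": 0,"dz": 25,"ax": 0,"ay": 0,"az": 0},
    {"dx": 0,"dy": 0,"dz": 25,"ax": 0,"ay": 0,"az": 0},
    {"dx": 0,"dy": 0,"dz": 25,"ax": 0,"ay": 0,"az": 0},
    {"dx": 0,"dy": 0,"dz": 25,"ax": 0,"ay": 0,"az": 0},
    {"dx": 0,"dy": 0,"dz": 25,"ax": 0,"ay": 0,"az": 0},
    {"dx": 0,"dy": 0,"dz": 0,"ax": 0,"ay": 0,"az": 0},
    {"dx": 0,"dy": 0,"dz": 0,"ax": 0,"ay": 0,"az": 0},
    {"dx": 0,"dy": 0,"dz": 0,"ax": 0,"ay": 0,"az": 0}
  ]
}}

```text
time: 13.95
tcp_pos: [0.4647, -0.038, 0.142]
orientation: [0.1, 0.995, 0.0, -0.0]
contact_force: [-0.0, 0.9, -0.5]
width: 0.045
gripper_force: 0.0
```

```bash
python3 - 2>/dev/null <<'E'
from m import *
cv2.imwrite('pics/w3.png',im[:,:,::-1])
np.save('w3c.npy',c)
L=dict(a=(.5014,.157),b=(.4838,.0598),c=(.465,-.038))
for n,(bx,by) in L.items():
    near=np.hypot(c[...,0]-bx,c[...,1]-by)<.018
    print(n,rect(near&(z>.042)&(z<.052)))
    # housing: expected
    hx,hy=bx+.104*.98,by-.104*.2
    near=np.hypot(c[...,0]-hx,c[...,1]-hy)<.035
    for lo,hi in((.055,.066),(.069,.082)):
        m=near&(z>lo)&(z<hi)&(th<1.2); print('  h',lo,rect(m))
m=(c[...,1]<-.2)&(z>.027)&(z<.042)&(c[...,0]>.4)&(c[...,0]<.66)&(th<1.2); print('tray',rect(m))
E
```

```text
t 13.95 tcp [ 0.4647 -0.038   0.142 ] yaw 78.54864427351717 F [-0.02  0.9  -0.54] w 0.044950430242864485
a (np.int64(331), array([501.8, 156.4]), array([18.6, 18.2]), 78.04)
  h 0.055 (np.int64(567), array([603.9, 135.1]), array([33.1, 33.4]), 79.98)
  h 0.069 (np.int64(198), array([622.9, 131.6]), array([25.2, 14.3]), 79.69)
b (np.int64(474), array([483.1,  60.3]), array([18.9, 18.7]), 77.69)
  h 0.055 (np.int64(3), array([571.1,  55.6]), array([0.6, 1.6]), 5.16)
  h 0.069 (np.int64(0), array([0., 0.]), array([0., 0.]), 0.0)
c (np.int64(538), array([463.4, -37.3]), array([17.8, 18.9]), 76.34)
  h 0.055 (np.int64(777), array([564.3, -59.3]), array([32.7, 32.7]), 78.98)
  h 0.069 (np.int64(301), array([583.5, -63.3]), array([23.6, 14.2]), 73.75)
tray (np.int64(2133), array([ 535.4, -324.3]), array([151.6, 201.1]), 79.51)
```

View pics/w3.png

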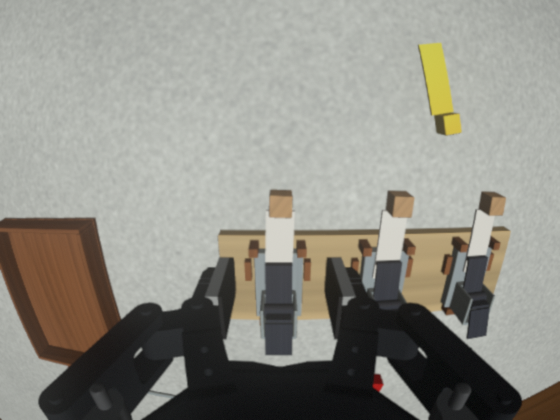

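c's housing is at (278,330) in the wrist view, midway between the fingers, and all three cards stand drawn. I'll profile the top of housing c before gripping it.

```bash
python3 - <<'E'
import numpy as np
c=np.load('w3c.npy').reshape(-1,3); t=np.load('topc.npy').reshape(-1,3)
a=np.radians(-11.4); R=np.array([[np.cos(a),np.sin(a)],[-np.sin(a),np.cos(a)]])
for n,k in(('wrist',c),('top',t)):
    l=(k[:,:2]-[.5643,-.0593])@R.T*1000; 
    print(n)
    for x in range(-50,45,4):
        row=[]
        for y in range(-24,25,4):
            m=(abs(l[:,0]-x)<2)&(abs(l[:,1]-y)<2)&(k[:,2]<.1)
            row.append('%3d'%(np.median(k[m,2])*1000) if m.any() else '  .')
        print('%4d'%x,' '.join(row))
E
```

```text
wrist
 -50   .  27  27  27  29  30  29  30  29  29  27  27   .
 -46   .  27  26  32  34  33  34  33  34  31  27  27   .
 -42  16  27  26  36  36  36  36  36  36  32  27  27  19
 -38  15  27  27  36  37  36  36  36  37  36  27  27  22
 -34  15  27  27  27  37  37  37  37  37  27  27  26  22
 -30  15  27  27  32  37  37  38  37  38  36  27  26  22
 -26  15  27  27  32  38  38  37  38  38  36  27  26  22
 -22  14  27  27  27  38  38  38  38  38  38  27  27  15
 -18  15  27  27  38  38  39  39  38  39  38  27  27  15
 -14  14  27  41  40  39  39  39  39  39  39  45  26  15
 -10  15  27  60  48  46  45  46  46  45  48  60  27  15
  -6  15  26  61  53  57  55  57  56  55  52  61  27  15
  -2  15  27  60  60  62  62  62  61  62  60  60  27  14
   2  14  26  60  62  64  63  64  63  63  62  61  26  15
   6  15  27  61  62  65  65  65  65  65  64  60  26  15
  10  15  27  61  66  66  67  67  66  66  66  61  27  14
  14  15  27  60  60  68  68  68  68  68  61  61  26  14
  18  15  29  60  69  69  70  70  69  69  69   .   .  15
  22  14  29   .  70  71  71  71  71  71  71   .   .  15
  26  14  1
[... 945 characters left out ...]
  58  63  29  17
  -2  18  27  59  58  63  63  62  62  64  64  44  29  17
   2  17  27  63  61  65  65  66  64  64  65  62  27  13
   6  18  27  44  66  68  68  69  68  66  61  62  29  17
  10  16  29  58  63  69  69  66  67  68  67  46  29  17
  14  16  27  27  70  70  69  71  70  68  71  60  27  14
  18  16  15  30  70  73  72  71  72  70  76  33  15  17
  22  17  17  30  52  73  73  73  74  71  52  27  16  16
  26  15  16  29  72   .  71  72   .  71  72  16  17  14
  30   3  14   1   2   .   .   .   .   .   .   .   3  14
  34   3   0   2   2   .   .   .   .   .   5   0   2   2
  38   1   0   0   1   .   .   .   6   .   2   1   3   2
  42   0   3   0   0   2   4   3   2   0   2   1   0   0
```

Call:
{"name": "move_arm", "arguments": {
  "motion": [
    {"dx": 25.2,"dy": -5.4,"dz": 0,"ax": 0,"ay": 0,"az": 0},
    {"dx": 25.2,"dy": -5.4,"dz": 0,"ax": 0,"ay": 0,"az": 0},
    {"dx": 25.2,"dy": -5.4,"dz": 0,"ax": 0,"ay": 0,"az": 0},
    {"dx": 25.2,"dy": -5.4,"dz": 0,"ax": 0,"ay": 0,"az": 0},
    {"dx": 0,"dy": 0,"dz": 0,"ax": 0,"ay": 0,"az": 0.2},
    {"dx": 0,"dy": 0,"dz": -22,"ax": 0,"ay": 0,"az": 0},
    {"dx": 0,"dy": 0,"dz": -22,"ax": 0,"ay": 0,"az": 0},
    {"dx": 0,"dy": 0,"dz": -22,"ax": 0,"ay": 0,"az": 0},
    {"dx": 0,"dy": 0,"dz": -20,"ax": 0,"ay": 0,"az": 0},
    {"dx": 0,"dy": 0,"dz": -15,"ax": 0,"ay": 0,"az": 0},
    {"dx": 0,"dy": 0,"dz": -12,"ax": 0,"ay": 0,"az": 0},
    {"dx": 0,"dy": 0,"dz": 0,"ax": 0,"ay": 0,"az": 0}
  ],
  "grip": 52
}}

```text
time: 15.0
tcp_pos: [0.5622, -0.059, 0.0254]
orientation: [0.098, 0.995, 0.0, -0.005]
contact_force: [-0.7, -0.5, -0.7]
width: 0.052
gripper_force: 0.0
```

Call:
{"name": "move_arm", "arguments": {
  "motion": [
    {"dx": 0,"dy": 0,"dz": 0,"ax": 0,"ay": 0,"az": 0},
    {"dx": 0,"dy": 0,"dz": 0,"ax": 0,"ay": 0,"az": 0},
    {"dx": 0,"dy": 0,"dz": 0,"ax": 0,"ay": 0,"az": 0},
    {"dx": 0,"dy": 0,"dz": 0,"ax": 0,"ay": 0,"az": 0},
    {"dx": 0,"dy": 0,"dz": 0,"ax": 0,"ay": 0,"az": 0},
    {"dx": 0,"dy": 0,"dz": 0,"ax": 0,"ay": 0,"az": 0},
    {"dx": 0,"dy": 0,"dz": 0,"ax": 0,"ay": 0,"az": 0},
    {"dx": 0,"dy": 0,"dz": 0,"ax": 0,"ay": 0,"az": 0}
  ],
  "grip": 24,
  "newtons": 50
}}

```text
time: 15.67
tcp_pos: [0.5663, -0.0597, 0.0297]
orientation: [0.098, 0.995, -0.0, 0.0]
contact_force: [-0.6, -0.2, -3.0]
width: 0.0307
gripper_force: 50.5
```

Call:
{"name": "move_arm", "arguments": {
  "motion": [
    {"dx": 0,"dy": 0,"dz": 4,"ax": 0,"ay": 0,"az": 0},
    {"dx": 0,"dy": 0,"dz": 4,"ax": 0,"ay": 0,"az": 0},
    {"dx": 0,"dy": 0,"dz": 4,"ax": 0,"ay": 0,"az": 0},
    {"dx": 0,"dy": 0,"dz": 4,"ax": 0,"ay": 0,"az": 0}
  ]
}}

```text
time: 16.0
tcp_pos: [0.5664, -0.0597, 0.0461]
orientation: [0.098, 0.995, -0.0, 0.0]
contact_force: [-0.5, -0.1, -1.2]
width: 0.0313
gripper_force: 50.5
```

Call:
{"name": "move_arm", "arguments": {
  "motion": [
    {"dx": 0,"dy": 0,"dz": 8,"ax": 0,"ay": 0,"az": 0},
    {"dx": 0,"dy": 0,"dz": 10,"ax": 0,"ay": 0,"az": 0},
    {"dx": 0,"dy": 0,"dz": 12,"ax": 0,"ay": 0,"az": 0},
    {"dx": 0,"dy": 0,"dz": 12,"ax": 0,"ay": 0,"az": 0},
    {"dx": 0,"dy": 0,"dz": 12,"ax": 0,"ay": 0,"az": 0},
    {"dx": 0,"dy": 0,"dz": 8,"ax": 0,"ay": 0,"az": 0},
    {"dx": 0,"dy": 0,"dz": 4,"ax": 0,"ay": 0,"az": 0},
    {"dx": 0,"dy": 0,"dz": 0,"ax": 0,"ay": 0,"az": 0},
    {"dx": 0,"dy": 0,"dz": 0,"ax": 0,"ay": 0,"az": 0}
  ]
}}

```text
time: 16.75
tcp_pos: [0.5661, -0.0597, 0.1117]
orientation: [0.098, 0.995, -0.0, 0.0]
contact_force: [-0.3, -0.9, -1.7]
width: 0.0315
gripper_force: 50.6
```

```bash
python3 - <<'E'
from m import *
n=np.array([.5663,-.0597]); ax=np.array([.98,-.2])
cv2.imwrite('pics/w4.png',im[:,:,::-1])
l=(c[...,:2]-n)@np.array([[.98,.2],[-.2,.98]])
m=(abs(l[...,1])<.008)&(l[...,0]<-.085)&(l[...,0]>-.13)&(z>.09)&(z<.2)
print('block',m.sum(),l[m].min(0),l[m].max(0),np.percentile(z[m],[5,50,95]))
m=(abs(l[...,1])<.008)&(l[...,0]<-.05)&(l[...,0]>-.085)&(z>.08)&(z<.2)
print('card',m.sum(),np.percentile(z[m],[5,50,95]))
m=(c[...,1]<-.2)&(z>.027)&(z<.042)&(c[...,0]>.4)&(c[...,0]<.66)&(th<1.2); print('tray',rect(m))
E
```

```text
t 16.75 tcp [ 0.5661 -0.0597  0.1117] yaw 78.74678019267394 F [-0.28 -0.85 -1.67] w 0.0314733946200582
block 2939 [-0.11415628 -0.0079496 ] [-0.08500762  0.00799564] [0.11160872 0.12858843 0.13016067]
card 2924 [0.11135463 0.1124013  0.11340748]
tray (np.int64(2706), array([ 536.1, -321.1]), array([146.6, 201.1]), 78.73)
```

View pics/w4.png

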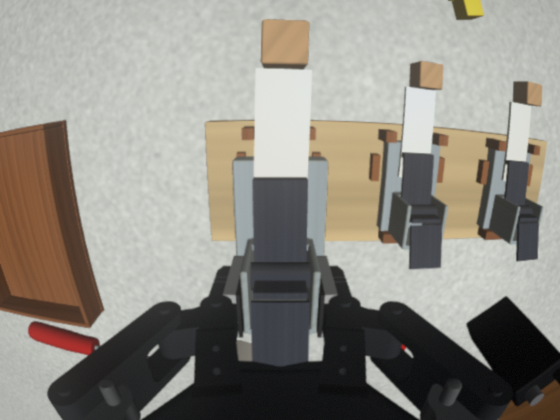

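The clip hangs level in the gripper with card c still in it, its block at (285,42). The other two cards stay drawn at (426,75) and (527,92), and the tray is at left. Moving over the tray.

Call:
{"name": "move_arm", "arguments": {
  "motion": [
    {"dx": 0.5,"dy": -10,"dz": 0,"ax": 0,"ay": 0,"az": 0.1},
    {"dx": 1,"dy": -20,"dz": 0,"ax": 0,"ay": 0,"az": 0.1},
    {"dx": 1,"dy": -27,"dz": 0,"ax": 0,"ay": 0,"az": 0.1},
    {"dx": 1,"dy": -28,"dz": 0,"ax": 0,"ay": 0,"az": 0.1},
    {"dx": 1,"dy": -28,"dz": 0,"ax": 0,"ay": 0,"az": 0.1},
    {"dx": 1,"dy": -28,"dz": 0,"ax": 0,"ay": 0,"az": 0.1},
    {"dx": 1,"dy": -28,"dz": 0,"ax": 0,"ay": 0,"az": 0.1},
    {"dx": 1,"dy": -28,"dz": 0,"ax": 0,"ay": 0,"az": 0},
    {"dx": 1,"dy": -28,"dz": 0,"ax": 0,"ay": 0,"az": 0},
    {"dx": 1,"dy": -25,"dz": 0,"ax": 0,"ay": 0,"az": 0},
    {"dx": 1,"dy": -15,"dz": 0,"ax": 0,"ay": 0,"az": 0},
    {"dx": 0.5,"dy": -7.3,"dz": 0,"ax": 0,"ay": 0,"az": 0}
  ]
}}

```text
time: 17.8
tcp_pos: [0.5768, -0.3349, 0.1106]
orientation: [0.093, 0.996, -0.0, -0.0]
contact_force: [-0.3, 0.2, -2.3]
width: 0.0314
gripper_force: 50.6
```

Call:
{"name": "move_arm", "arguments": {
  "motion": [
    {"dx": 0,"dy": 0,"dz": 0,"ax": 0,"ay": 0,"az": 0},
    {"dx": 0,"dy": 0,"dz": -8,"ax": 0,"ay": 0,"az": 0},
    {"dx": 0,"dy": 0,"dz": -14,"ax": 0,"ay": 0,"az": 0},
    {"dx": 0,"dy": 0,"dz": -14,"ax": 0,"ay": 0,"az": 0},
    {"dx": 0,"dy": 0,"dz": -14,"ax": 0,"ay": 0,"az": 0},
    {"dx": 0,"dy": 0,"dz": -14,"ax": 0,"ay": 0,"az": 0},
    {"dx": 0,"dy": 0,"dz": -12,"ax": 0,"ay": 0,"az": 0},
    {"dx": 0,"dy": 0,"dz": -8,"ax": 0,"ay": 0,"az": 0},
    {"dx": 0,"dy": 0,"dz": -4,"ax": 0,"ay": 0,"az": 0},
    {"dx": 0,"dy": 0,"dz": 0,"ax": 0,"ay": 0,"az": 0},
    {"dx": 0,"dy": 0,"dz": 0,"ax": 0,"ay": 0,"az": 0}
  ]
}}

```text
time: 18.72
tcp_pos: [0.5775, -0.3318, 0.0237]
orientation: [0.092, 0.996, -0.0, 0.0]
contact_force: [-0.3, 0.5, -1.8]
width: 0.0314
gripper_force: 50.6
```

Call:
{"name": "move_arm", "arguments": {
  "motion": [
    {"dx": 0,"dy": 0,"dz": -1,"ax": 0,"ay": 0,"az": 0},
    {"dx": 0,"dy": 0,"dz": -1,"ax": 0,"ay": 0,"az": 0},
    {"dx": 0,"dy": 0,"dz": -1,"ax": 0,"ay": 0,"az": 0},
    {"dx": 0,"dy": 0,"dz": 0,"ax": 0,"ay": 0,"az": 0}
  ]
}}

```text
time: 19.05
tcp_pos: [0.5773, -0.3322, 0.0208]
orientation: [0.092, 0.996, -0.0, 0.0]
contact_force: [0.3, 0.4, -0.9]
width: 0.0315
gripper_force: 50.6
```

Call:
{"name": "move_arm", "arguments": {
  "motion": [
    {"dx": 0,"dy": 0,"dz": -0.7,"ax": 0,"ay": 0,"az": 0},
    {"dx": 0,"dy": 0,"dz": -0.5,"ax": 0,"ay": 0,"az": 0},
    {"dx": 0,"dy": 0,"dz": 0,"ax": 0,"ay": 0,"az": 0}
  ]
}}

```text
time: 19.3
tcp_pos: [0.5772, -0.332, 0.0193]
orientation: [0.092, 0.996, 0.0, -0.0]
contact_force: [-0.5, 0.3, -2.0]
width: 0.0312
gripper_force: 50.6
```

Call:
{"name": "move_arm", "arguments": {
  "motion": [
    {"dx": 0,"dy": 0,"dz": 0,"ax": 0,"ay": 0,"az": 0},
    {"dx": 0,"dy": 0,"dz": 0,"ax": 0,"ay": 0,"az": 0},
    {"dx": 0,"dy": 0,"dz": 0,"ax": 0,"ay": 0,"az": 0},
    {"dx": 0,"dy": 0,"dz": 0,"ax": 0,"ay": 0,"az": 0},
    {"dx": 0,"dy": 0,"dz": 0,"ax": 0,"ay": 0,"az": 0}
  ],
  "grip": 54
}}

```text
time: 19.72
tcp_pos: [0.5774, -0.3321, 0.0195]
orientation: [0.092, 0.996, -0.0, 0.0]
contact_force: [0.0, -0.3, 0.1]
width: 0.0536
gripper_force: 0.0
```

Call:
{"name": "move_arm", "arguments": {
  "motion": [
    {"dx": 0,"dy": 0,"dz": 10,"ax": 0,"ay": 0,"az": 0},
    {"dx": 0,"dy": 0,"dz": 20,"ax": 0,"ay": 0,"az": 0},
    {"dx": 0,"dy": 0,"dz": 25,"ax": 0,"ay": 0,"az": 0},
    {"dx": 0,"dy": 0,"dz": 25,"ax": 0,"ay": 0,"az": 0},
    {"dx": 0,"dy": 0,"dz": 20,"ax": 0,"ay": 0,"az": 0},
    {"dx": 0,"dy": 0,"dz": 0,"ax": 0,"ay": 0,"az": 0},
    {"dx": 0,"dy": 0,"dz": 0,"ax": 0,"ay": 0,"az": 0}
  ]
}}

```text
time: 20.3
tcp_pos: [0.5783, -0.3327, 0.1216]
orientation: [0.092, 0.996, -0.001, 0.002]
contact_force: [0.3, -0.8, -1.3]
width: 0.0536
gripper_force: 0.0
```

```bash
python3 - <<'E'
from m import *
cv2.imwrite('pics/w5.png',im[:,:,::-1])
E
```

```text
t 20.3 tcp [ 0.5783 -0.3327  0.1216] yaw 79.44898503170201 F [ 0.26 -0.76 -1.31] w 0.053638474215294746
```

View pics/w5.png

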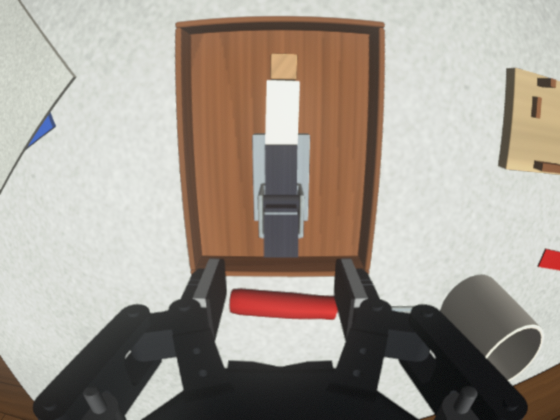

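The weak clip lies flat in the tray, block at (284,66), inside all the walls, and the screwdriver and mug are untouched. Now back to card b to push it home.

Call:
{"name": "move_arm", "arguments": {
  "motion": [
    {"dx": -3,"dy": 12,"dz": 0,"ax": 0,"ay": 0,"az": -0.1},
    {"dx": -6,"dy": 25,"dz": 0,"ax": 0,"ay": 0,"az": -0.1},
    {"dx": -7,"dy": 29,"dz": 0,"ax": 0,"ay": 0,"az": -0.1},
    {"dx": -7,"dy": 29,"dz": 0,"ax": 0,"ay": 0,"az": -0.1},
    {"dx": -7,"dy": 29,"dz": 0,"ax": 0,"ay": 0,"az": -0.1},
    {"dx": -7,"dy": 29,"dz": 0,"ax": 0,"ay": 0,"az": -0.1},
    {"dx": -7,"dy": 29,"dz": 0,"ax": 0,"ay": 0,"az": -0.1},
    {"dx": -7,"dy": 29,"dz": 0,"ax": 0,"ay": 0,"az": -0.1},
    {"dx": -7,"dy": 29,"dz": 0,"ax": 0,"ay": 0,"az": 0},
    {"dx": -7,"dy": 29,"dz": 0,"ax": 0,"ay": 0,"az": 0},
    {"dx": -7,"dy": 29,"dz": 0,"ax": 0,"ay": 0,"az": 0},
    {"dx": -7,"dy": 29,"dz": 0,"ax": 0,"ay": 0,"az": 0}
  ],
  "grip": 45
}}

```text
time: 21.35
tcp_pos: [0.4955, -0.0029, 0.1178]
orientation: [0.099, 0.995, 0.0, -0.002]
contact_force: [0.7, 0.3, 0.1]
width: 0.0449
gripper_force: 0.0
```

Call:
{"name": "move_arm", "arguments": {
  "motion": [
    {"dx": -7,"dy": 29,"dz": 0,"ax": 0,"ay": 0,"az": 0},
    {"dx": -6,"dy": 25,"dz": 0,"ax": 0,"ay": 0,"az": 0},
    {"dx": -2,"dy": 11,"dz": 0,"ax": 0,"ay": 0,"az": 0},
    {"dx": 0,"dy": 0,"dz": 0,"ax": 0,"ay": 0,"az": 0},
    {"dx": 0,"dy": 0,"dz": 0,"ax": 0,"ay": 0,"az": 0},
    {"dx": 0,"dy": 0,"dz": 0,"ax": 0,"ay": 0,"az": 0}
  ]
}}

```text
time: 21.85
tcp_pos: [0.4831, 0.0594, 0.1189]
orientation: [0.099, 0.995, -0.0, -0.0]
contact_force: [0.4, 0.5, 0.6]
width: 0.0448
gripper_force: 0.0
```

```bash
python3 - <<'E'
from m import *
for n,(bx,by) in dict(a=(.5018,.1566),b=(.4835,.06)).items():
    near=np.hypot(c[...,0]-bx,c[...,1]-by)<.018
    print(n,rect(near&(z>.042)&(z<.052)))
E
```

```text
t 21.85 tcp [0.4831 0.0594 0.1189] yaw 78.65653257159448 F [0.39 0.5  0.63] w 0.044753346391860994
a (np.int64(556), array([501.6, 156.5]), array([18.6, 18.2]), 79.39)
b (np.int64(634), array([483.3,  60.4]), array([17.7, 18.2]), 76.53)
```

Call:
{"name": "move_arm", "arguments": {
  "motion": [
    {"dx": 0.3,"dy": 0.7,"dz": -20,"ax": 0,"ay": 0,"az": 0},
    {"dx": 0,"dy": 0,"dz": -22,"ax": 0,"ay": 0,"az": 0},
    {"dx": 0,"dy": 0,"dz": -22,"ax": 0,"ay": 0,"az": 0},
    {"dx": 0,"dy": 0,"dz": -22,"ax": 0,"ay": 0,"az": 0},
    {"dx": 0,"dy": 0,"dz": -16,"ax": 0,"ay": 0,"az": 0},
    {"dx": 0,"dy": 0,"dz": 0,"ax": 0,"ay": 0,"az": 0},
    {"dx": 0,"dy": 0,"dz": 0,"ax": 0,"ay": 0,"az": 0}
  ]
}}

```text
time: 22.48
tcp_pos: [0.4831, 0.0596, 0.0166]
orientation: [0.1, 0.995, -0.0, -0.001]
contact_force: [0.1, 1.1, -1.2]
width: 0.0447
gripper_force: 0.0
```

Call:
{"name": "move_arm", "arguments": {
  "motion": [
    {"dx": 0,"dy": 0,"dz": 0,"ax": 0,"ay": 0,"az": 0},
    {"dx": 0,"dy": 0,"dz": 0,"ax": 0,"ay": 0,"az": 0},
    {"dx": 0,"dy": 0,"dz": 0,"ax": 0,"ay": 0,"az": 0},
    {"dx": 0,"dy": 0,"dz": 0,"ax": 0,"ay": 0,"az": 0},
    {"dx": 0,"dy": 0,"dz": 0,"ax": 0,"ay": 0,"az": 0},
    {"dx": 0,"dy": 0,"dz": 0,"ax": 0,"ay": 0,"az": 0},
    {"dx": 0,"dy": 0,"dz": 0,"ax": 0,"ay": 0,"az": 0},
    {"dx": 0,"dy": 0,"dz": 0,"ax": 0,"ay": 0,"az": 0}
  ],
  "grip": 10,
  "newtons": 40
}}

```text
time: 23.15
tcp_pos: [0.4846, 0.0606, 0.0178]
orientation: [0.099, 0.995, -0.0, 0.001]
contact_force: [1.9, -2.6, 3.0]
width: 0.0185
gripper_force: 38.9
```

Call:
{"name": "move_arm", "arguments": {
  "motion": [
    {"dx": 0.98,"dy": -0.2,"dz": 0,"ax": 0,"ay": 0,"az": 0},
    {"dx": 0.98,"dy": -0.2,"dz": 0,"ax": 0,"ay": 0,"az": 0},
    {"dx": 0.98,"dy": -0.2,"dz": 0,"ax": 0,"ay": 0,"az": 0},
    {"dx": 0.98,"dy": -0.2,"dz": 0,"ax": 0,"ay": 0,"az": 0},
    {"dx": 0.98,"dy": -0.2,"dz": 0,"ax": 0,"ay": 0,"az": 0},
    {"dx": 0.98,"dy": -0.2,"dz": 0,"ax": 0,"ay": 0,"az": 0},
    {"dx": 0.98,"dy": -0.2,"dz": 0,"ax": 0,"ay": 0,"az": 0},
    {"dx": 0.98,"dy": -0.2,"dz": 0,"ax": 0,"ay": 0,"az": 0},
    {"dx": 0.98,"dy": -0.2,"dz": 0,"ax": 0,"ay": 0,"az": 0},
    {"dx": 0.98,"dy": -0.2,"dz": 0,"ax": 0,"ay": 0,"az": 0}
  ]
}}

```text
time: 23.98
tcp_pos: [0.4871, 0.0594, 0.0159]
orientation: [0.099, 0.995, -0.0, -0.006]
contact_force: [-9.4, 3.7, 1.1]
width: 0.0186
gripper_force: 41.2
```

Call:
{"name": "move_arm", "arguments": {
  "motion": [
    {"dx": 0.98,"dy": -0.2,"dz": 0,"ax": 0,"ay": 0,"az": 0},
    {"dx": 0.98,"dy": -0.2,"dz": 0,"ax": 0,"ay": 0,"az": 0},
    {"dx": 0.98,"dy": -0.2,"dz": 0,"ax": 0,"ay": 0,"az": 0},
    {"dx": 0.98,"dy": -0.2,"dz": 0,"ax": 0,"ay": 0,"az": 0},
    {"dx": 0.98,"dy": -0.2,"dz": 0,"ax": 0,"ay": 0,"az": 0}
  ]
}}

```text
time: 24.4
tcp_pos: [0.49, 0.0584, 0.0153]
orientation: [0.099, 0.995, -0.0, -0.008]
contact_force: [-11.2, 3.4, 1.2]
width: 0.0181
gripper_force: 41.6
```

Call:
{"name": "move_arm", "arguments": {
  "motion": [
    {"dx": 0.98,"dy": -0.2,"dz": 0,"ax": 0,"ay": 0,"az": 0},
    {"dx": 0.98,"dy": -0.2,"dz": 0,"ax": 0,"ay": 0,"az": 0},
    {"dx": 0.98,"dy": -0.2,"dz": 0,"ax": 0,"ay": 0,"az": 0},
    {"dx": 0.98,"dy": -0.2,"dz": 0,"ax": 0,"ay": 0,"az": 0},
    {"dx": 0.98,"dy": -0.2,"dz": 0,"ax": 0,"ay": 0,"az": 0}
  ]
}}

```text
time: 24.82
tcp_pos: [0.4947, 0.0574, 0.0153]
orientation: [0.099, 0.995, -0.0, -0.008]
contact_force: [-12.6, 2.0, 1.6]
width: 0.0184
gripper_force: 41.8
```

Call:
{"name": "move_arm", "arguments": {
  "motion": [
    {"dx": 0.98,"dy": -0.2,"dz": 0,"ax": 0,"ay": 0,"az": 0},
    {"dx": 0.98,"dy": -0.2,"dz": 0,"ax": 0,"ay": 0,"az": 0},
    {"dx": 0,"dy": 0,"dz": 0,"ax": 0,"ay": 0,"az": 0}
  ]
}}

```text
time: 25.07
tcp_pos: [0.4971, 0.0569, 0.0153]
orientation: [0.099, 0.995, -0.0, -0.008]
contact_force: [-10.6, 2.4, 2.1]
width: 0.0184
gripper_force: 41.8
```

Call:
{"name": "move_arm", "arguments": {
  "motion": [
    {"dx": 0.98,"dy": -0.2,"dz": 0,"ax": 0,"ay": 0,"az": 0},
    {"dx": 0.98,"dy": -0.2,"dz": 0,"ax": 0,"ay": 0,"az": 0},
    {"dx": 0,"dy": 0,"dz": 0,"ax": 0,"ay": 0,"az": 0}
  ]
}}

```text
time: 25.32
tcp_pos: [0.4988, 0.0565, 0.0153]
orientation: [0.099, 0.995, -0.0, -0.008]
contact_force: [-11.5, 1.4, 1.8]
width: 0.0181
gripper_force: 41.9
```

Call:
{"name": "move_arm", "arguments": {
  "motion": [
    {"dx": 0.98,"dy": -0.2,"dz": 0,"ax": 0,"ay": 0,"az": 0},
    {"dx": 0.98,"dy": -0.2,"dz": 0,"ax": 0,"ay": 0,"az": 0},
    {"dx": 0,"dy": 0,"dz": 0,"ax": 0,"ay": 0,"az": 0}
  ]
}}

```text
time: 25.57
tcp_pos: [0.499, 0.0564, 0.0151]
orientation: [0.099, 0.995, -0.0, -0.009]
contact_force: [-13.5, 3.5, 2.3]
width: 0.0186
gripper_force: 42.6
```

```bash
python3 - <<'E'
from m import *
cv2.imwrite('pics/w6.png',im[:,:,::-1])
a=np.radians(-11.4); R=np.array([[np.cos(a),np.sin(a)],[-np.sin(a),np.cos(a)]])
k=c.reshape(-1,3); l=(k[:,:2]-[.487,.0597])@R.T*1000
for x in range(-16,116,3):
    row=[]
    for y in range(-24,25,4):
        m=(abs(l[:,0]-x)<1.5)&(abs(l[:,1]-y)<2)&(k[:,2]<.1)
        row.append('%3d'%(np.median(k[m,2])*1000) if m.any() else '  .')
    print('%4d'%x,' '.join(row))
E
```

```text
t 25.5667 tcp [0.499  0.0564 0.0151] yaw 78.633219325178 F [-13.46   3.5    2.3 ] w 0.018557373870649055
 -16   0   0   0   0   0   0   0   0   0   0   0   0   0
 -13   0   0   0   0   0   0   0   0   0   0   0   0   0
 -10   0   0   0   0   0   0   0   0   0   0   0   0   0
  -7   0   0   0   0   0   0   0   0   0   0   0   0   0
  -4   0  88  88  89  87   0   0   0  88  88  88  88   0
  -1   0  89  89  90  39  34  35  34  86  91  89  88   0
   2  62  65  57  46  41  41  41  41  41  50  62  64   0
   5  40  29   0  52  89  91  91  91  88  51  28  30  67
   8  45  34   0  52  40  40  41  40  41   0  30  35  62
  11   0   0   0  52  41  41  41  41  41  53   0   0   0
  14   0   0   .  52  42  42  42  42  43  59   0   0   0
  17   0   0   .  55  43  42  42  42  50  58   .   0   0
  20   .   .   .  60  45   .   .   .  51  61   .   .   0
  23   .   .   .  52  40   .   .   .  51  64   .   .   .
  26   .   .   .  51  28  28  28   .  42  51   .   .   .
  29   .   .   .  27  27  27  27  27  27   .   .   .   .
  32   .   .   .  27  27  27  27  27  27   .   .   .   .
  35   .   .   .  28  27  
[... 812 characters left out ...]
   .   .   .   .
  80   .   .   .   .   .   .   .   .   .   .   .   .   .
  83   .   .   .   .   .   .   .   .   .   .   .   .   .
  86   .   .   .   .   .   .   .   .   .   .   .   .   .
  89   .   .   .   .   .   .   .   .   .   .   .   .   .
  92   .   .   .   .   .   .   .   .   .   .   .   .   .
  95   .   .   .   .   .   .   .   .   .   .   .   .   .
  98   .   .   .   .   .   .   .   .   .   .   .   .   .
 101   .   .   .   .   .   .   .   .   .   .   .   .   .
 104   .   .   .   .   .   .   .   .   .   .   .   .   .
 107   .   .   .   .   .   .   .   .   .   .   .   .   .
 110   .   .   .   .   .   .   .   .   .   .   .   .   .
 113   .   .   .   .   .   .   .   .   .   .   .   .   .
```

View pics/w6.png

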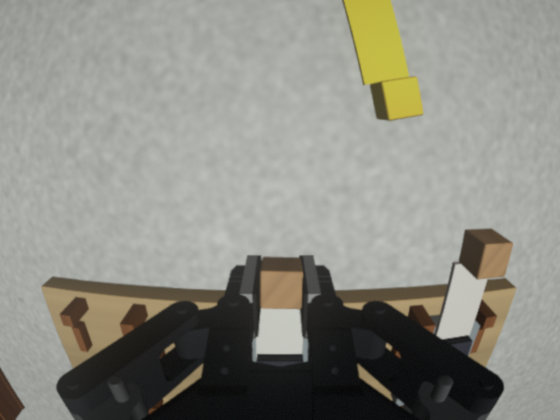

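The block at (280,285) is between the pads with card b nearly in, and the TCP has stopped advancing. One more small push will confirm that it has butted.

Call:
{"name": "move_arm", "arguments": {
  "motion": [
    {"dx": 0.98,"dy": -0.2,"dz": 0,"ax": 0,"ay": 0,"az": 0},
    {"dx": 0.98,"dy": -0.2,"dz": 0,"ax": 0,"ay": 0,"az": 0},
    {"dx": 0,"dy": 0,"dz": 0,"ax": 0,"ay": 0,"az": 0}
  ]
}}

```text
time: 25.87
tcp_pos: [0.4993, 0.0561, 0.0147]
orientation: [0.099, 0.995, -0.0, -0.011]
contact_force: [-16.0, 3.4, 4.4]
width: 0.0184
gripper_force: 43.0
```

Call:
{"name": "move_arm", "arguments": {
  "motion": [
    {"dx": -1.96,"dy": 0.4,"dz": 0,"ax": 0,"ay": 0,"az": 0},
    {"dx": -1.96,"dy": 0.4,"dz": 0,"ax": 0,"ay": 0,"az": 0},
    {"dx": -1.96,"dy": 0.4,"dz": 0,"ax": 0,"ay": 0,"az": 0},
    {"dx": -1,"dy": 0.2,"dz": 0,"ax": 0,"ay": 0,"az": 0},
    {"dx": 0,"dy": 0,"dz": 0,"ax": 0,"ay": 0,"az": 0},
    {"dx": 0,"dy": 0,"dz": 0,"ax": 0,"ay": 0,"az": 0}
  ]
}}

```text
time: 26.37
tcp_pos: [0.4991, 0.0568, 0.0158]
orientation: [0.099, 0.995, -0.0, -0.005]
contact_force: [-7.9, 0.5, 0.0]
width: 0.0183
gripper_force: 40.5
```

Call:
{"name": "move_arm", "arguments": {
  "motion": [
    {"dx": 0,"dy": 0,"dz": 0,"ax": 0,"ay": 0,"az": 0},
    {"dx": 0,"dy": 0,"dz": 0,"ax": 0,"ay": 0,"az": 0},
    {"dx": 0,"dy": 0,"dz": 0,"ax": 0,"ay": 0,"az": 0},
    {"dx": 0,"dy": 0,"dz": 0,"ax": 0,"ay": 0,"az": 0},
    {"dx": 0,"dy": 0,"dz": 0,"ax": 0,"ay": 0,"az": 0}
  ],
  "grip": 45
}}

```text
time: 26.78
tcp_pos: [0.5051, 0.0565, 0.0175]
orientation: [0.099, 0.995, 0.0, 0.001]
contact_force: [0.5, -0.2, 0.1]
width: 0.045
gripper_force: 0.0
```

Butted: the force rises while the TCP stays put. Now card a, the same way.

Call:
{"name": "move_arm", "arguments": {
  "motion": [
    {"dx": 0,"dy": 0,"dz": 25,"ax": 0,"ay": 0,"az": 0},
    {"dx": 0,"dy": 0,"dz": 25,"ax": 0,"ay": 0,"az": 0},
    {"dx": -1,"dy": 25,"dz": 0,"ax": 0,"ay": 0,"az": 0},
    {"dx": -1,"dy": 25,"dz": 0,"ax": 0,"ay": 0,"az": 0},
    {"dx": -1,"dy": 25,"dz": 0,"ax": 0,"ay": 0,"az": 0},
    {"dx": -0.5,"dy": 25,"dz": 0,"ax": 0,"ay": 0,"az": 0},
    {"dx": 0,"dy": 0,"dz": 0,"ax": 0,"ay": 0,"az": 0},
    {"dx": 0,"dy": 0,"dz": -25,"ax": 0,"ay": 0,"az": 0},
    {"dx": 0,"dy": 0,"dz": -25,"ax": 0,"ay": 0,"az": 0},
    {"dx": 0,"dy": 0,"dz": 0,"ax": 0,"ay": 0,"az": 0},
    {"dx": 0,"dy": 0,"dz": 0,"ax": 0,"ay": 0,"az": 0}
  ]
}}

```text
time: 27.7
tcp_pos: [0.4994, 0.1559, 0.0164]
orientation: [0.099, 0.995, -0.001, -0.002]
contact_force: [0.3, 0.1, 0.2]
width: 0.0452
gripper_force: 0.0
```

Call:
{"name": "move_arm", "arguments": {
  "motion": [
    {"dx": 0,"dy": 0,"dz": 0,"ax": 0,"ay": 0,"az": 0},
    {"dx": 0,"dy": 0,"dz": 0,"ax": 0,"ay": 0,"az": 0},
    {"dx": 0,"dy": 0,"dz": 0,"ax": 0,"ay": 0,"az": 0},
    {"dx": 0,"dy": 0,"dz": 0,"ax": 0,"ay": 0,"az": 0},
    {"dx": 0,"dy": 0,"dz": 0,"ax": 0,"ay": 0,"az": 0},
    {"dx": 0,"dy": 0,"dz": 0,"ax": 0,"ay": 0,"az": 0},
    {"dx": 0,"dy": 0,"dz": 0,"ax": 0,"ay": 0,"az": 0},
    {"dx": 0,"dy": 0,"dz": 0,"ax": 0,"ay": 0,"az": 0}
  ],
  "grip": 10,
  "newtons": 40
}}

```text
time: 28.37
tcp_pos: [0.5015, 0.1567, 0.0179]
orientation: [0.099, 0.995, 0.0, 0.001]
contact_force: [0.4, -0.3, 3.7]
width: 0.0173
gripper_force: 38.9
```

Call:
{"name": "move_arm", "arguments": {
  "motion": [
    {"dx": 0.98,"dy": -0.2,"dz": 0,"ax": 0,"ay": 0,"az": 0},
    {"dx": 0.98,"dy": -0.2,"dz": 0,"ax": 0,"ay": 0,"az": 0},
    {"dx": 0.98,"dy": -0.2,"dz": 0,"ax": 0,"ay": 0,"az": 0},
    {"dx": 0.98,"dy": -0.2,"dz": 0,"ax": 0,"ay": 0,"az": 0},
    {"dx": 0.98,"dy": -0.2,"dz": 0,"ax": 0,"ay": 0,"az": 0},
    {"dx": 0.98,"dy": -0.2,"dz": 0,"ax": 0,"ay": 0,"az": 0},
    {"dx": 0.98,"dy": -0.2,"dz": 0,"ax": 0,"ay": 0,"az": 0},
    {"dx": 0.98,"dy": -0.2,"dz": 0,"ax": 0,"ay": 0,"az": 0},
    {"dx": 0.98,"dy": -0.2,"dz": 0,"ax": 0,"ay": 0,"az": 0},
    {"dx": 0.98,"dy": -0.2,"dz": 0,"ax": 0,"ay": 0,"az": 0},
    {"dx": 0.98,"dy": -0.2,"dz": 0,"ax": 0,"ay": 0,"az": 0},
    {"dx": 0.98,"dy": -0.2,"dz": 0,"ax": 0,"ay": 0,"az": 0}
  ]
}}

```text
time: 29.37
tcp_pos: [0.5039, 0.1545, 0.0157]
orientation: [0.099, 0.995, -0.001, -0.008]
contact_force: [-12.5, 6.0, 6.9]
width: 0.0173
gripper_force: 41.5
```

Call:
{"name": "move_arm", "arguments": {
  "motion": [
    {"dx": 0.98,"dy": -0.2,"dz": 0,"ax": 0,"ay": 0,"az": 0},
    {"dx": 0.98,"dy": -0.2,"dz": 0,"ax": 0,"ay": 0,"az": 0},
    {"dx": 0.98,"dy": -0.2,"dz": 0,"ax": 0,"ay": 0,"az": 0},
    {"dx": 0.98,"dy": -0.2,"dz": 0,"ax": 0,"ay": 0,"az": 0},
    {"dx": 0.98,"dy": -0.2,"dz": 0,"ax": 0,"ay": 0,"az": 0}
  ]
}}

```text
time: 29.78
tcp_pos: [0.507, 0.1529, 0.0152]
orientation: [0.099, 0.995, -0.002, -0.009]
contact_force: [-14.6, 3.8, 5.7]
width: 0.0175
gripper_force: 40.4
```

Call:
{"name": "move_arm", "arguments": {
  "motion": [
    {"dx": 0,"dy": 1,"dz": 0.7,"ax": 0,"ay": 0,"az": 0},
    {"dx": 0.5,"dy": 0.7,"dz": 0.6,"ax": 0,"ay": 0,"az": 0},
    {"dx": 1,"dy": -0.2,"dz": 0,"ax": 0,"ay": 0,"az": 0},
    {"dx": 1,"dy": -0.2,"dz": 0,"ax": 0,"ay": 0,"az": 0}
  ]
}}

```text
time: 30.12
tcp_pos: [0.5097, 0.1535, 0.0162]
orientation: [0.099, 0.995, -0.002, -0.009]
contact_force: [-13.0, 3.2, 3.1]
width: 0.0173
gripper_force: 40.3
```

Call:
{"name": "move_arm", "arguments": {
  "motion": [
    {"dx": 1,"dy": -0.2,"dz": 0,"ax": 0,"ay": 0,"az": 0},
    {"dx": 1,"dy": -0.2,"dz": 0,"ax": 0,"ay": 0,"az": 0},
    {"dx": 1,"dy": -0.2,"dz": 0,"ax": 0,"ay": 0,"az": 0}
  ]
}}

```text
time: 30.37
tcp_pos: [0.5119, 0.1531, 0.0161]
orientation: [0.099, 0.995, -0.002, -0.01]
contact_force: [-13.5, 2.0, 5.4]
width: 0.0179
gripper_force: 40.2
```

Call:
{"name": "move_arm", "arguments": {
  "motion": [
    {"dx": 1,"dy": -0.2,"dz": 0,"ax": 0,"ay": 0,"az": 0},
    {"dx": 1,"dy": -0.2,"dz": 0,"ax": 0,"ay": 0,"az": 0},
    {"dx": 0,"dy": 0,"dz": 0,"ax": 0,"ay": 0,"az": 0}
  ]
}}

```text
time: 30.62
tcp_pos: [0.5141, 0.1527, 0.0163]
orientation: [0.099, 0.995, -0.002, -0.01]
contact_force: [-13.8, 1.6, 5.2]
width: 0.0177
gripper_force: 40.2
```

Call:
{"name": "move_arm", "arguments": {
  "motion": [
    {"dx": 1,"dy": -0.2,"dz": 0.3,"ax": 0,"ay": 0,"az": 0},
    {"dx": 1,"dy": -0.2,"dz": 0.3,"ax": 0,"ay": 0,"az": 0},
    {"dx": 0,"dy": 0,"dz": 0,"ax": 0,"ay": 0,"az": 0}
  ]
}}

```text
time: 30.87
tcp_pos: [0.5165, 0.1523, 0.0167]
orientation: [0.099, 0.995, -0.002, -0.009]
contact_force: [-12.1, 1.8, 3.5]
width: 0.0179
gripper_force: 40.3
```

Call:
{"name": "move_arm", "arguments": {
  "motion": [
    {"dx": 1,"dy": -0.2,"dz": 0,"ax": 0,"ay": 0,"az": 0},
    {"dx": 1,"dy": -0.2,"dz": 0,"ax": 0,"ay": 0,"az": 0},
    {"dx": 0,"dy": 0,"dz": 0,"ax": 0,"ay": 0,"az": 0}
  ]
}}

```text
time: 31.12
tcp_pos: [0.5164, 0.1522, 0.0166]
orientation: [0.099, 0.995, -0.002, -0.011]
contact_force: [-16.1, 3.9, 6.6]
width: 0.0173
gripper_force: 40.6
```

Butted. I back off the load, release, rise and inspect.

Call:
{"name": "move_arm", "arguments": {
  "motion": [
    {"dx": -1.96,"dy": 0.4,"dz": 0,"ax": 0,"ay": 0,"az": 0},
    {"dx": -1.96,"dy": 0.4,"dz": 0,"ax": 0,"ay": 0,"az": 0},
    {"dx": -1.96,"dy": 0.4,"dz": 0,"ax": 0,"ay": 0,"az": 0},
    {"dx": -1,"dy": 0.2,"dz": 0,"ax": 0,"ay": 0,"az": 0},
    {"dx": 0,"dy": 0,"dz": 0,"ax": 0,"ay": 0,"az": 0},
    {"dx": 0,"dy": 0,"dz": 0,"ax": 0,"ay": 0,"az": 0}
  ]
}}

```text
time: 31.62
tcp_pos: [0.5166, 0.1531, 0.0175]
orientation: [0.099, 0.995, -0.001, -0.005]
contact_force: [-7.0, -0.7, -1.1]
width: 0.0174
gripper_force: 40.6
```

Call:
{"name": "move_arm", "arguments": {
  "motion": [
    {"dx": 0,"dy": 0,"dz": 0,"ax": 0,"ay": 0,"az": 0},
    {"dx": 0,"dy": 0,"dz": 0,"ax": 0,"ay": 0,"az": 0},
    {"dx": 0,"dy": 0,"dz": 0,"ax": 0,"ay": 0,"az": 0},
    {"dx": 0,"dy": 0,"dz": 0,"ax": 0,"ay": 0,"az": 0},
    {"dx": 0,"dy": 0,"dz": 0,"ax": 0,"ay": 0,"az": 0}
  ],
  "grip": 45
}}

```text
time: 32.03
tcp_pos: [0.5228, 0.1541, 0.0195]
orientation: [0.099, 0.995, 0.0, 0.001]
contact_force: [0.8, 0.3, -0.2]
width: 0.0451
gripper_force: 0.0
```

Call:
{"name": "move_arm", "arguments": {
  "motion": [
    {"dx": 0,"dy": 0,"dz": 15,"ax": 0,"ay": 0,"az": 0},
    {"dx": 0,"dy": 0,"dz": 25,"ax": 0,"ay": 0,"az": 0},
    {"dx": 0,"dy": 0,"dz": 25,"ax": 0,"ay": 0,"az": 0},
    {"dx": 0,"dy": 0,"dz": 25,"ax": 0,"ay": 0,"az": 0},
    {"dx": 0,"dy": 0,"dz": 25,"ax": 0,"ay": 0,"az": 0},
    {"dx": -10,"dy": -15,"dz": 10,"ax": 0,"ay": 0,"az": 0},
    {"dx": -10,"dy": -20,"dz": 0,"ax": 0,"ay": 0,"az": 0},
    {"dx": -10,"dy": -10,"dz": 0,"ax": 0,"ay": 0,"az": 0},
    {"dx": 0,"dy": 0,"dz": 0,"ax": 0,"ay": 0,"az": 0},
    {"dx": 0,"dy": 0,"dz": 0,"ax": 0,"ay": 0,"az": 0},
    {"dx": 0,"dy": 0,"dz": 0,"ax": 0,"ay": 0,"az": 0}
  ]
}}

```text
time: 32.95
tcp_pos: [0.4921, 0.1093, 0.144]
orientation: [0.099, 0.995, 0.0, 0.0]
contact_force: [0.4, -0.1, 0.3]
width: 0.0448
gripper_force: 0.0
```

```bash
python3 - <<'E'
from m import *
o=np.load('w2c.npy')
U=np.array([[.980,.198],[-.198,.980]])
for n,(bx,by) in dict(a=(.5145,.1535),b=(.4965,.057)).items():
    near=np.hypot(c[...,0]-bx,c[...,1]-by)<.018
    B=rect(near&(z>.042)&(z<.052)); hx,hy=bx+.092*.98,by-.092*.2
    print(n,B)
    for nm,k in(('now',c),('start',o)):
        l=(k[...,:2]-[hx,hy])@U.T*1000; lb=(k[...,:2]-[bx,by])@U.T*1000; zz=k[...,2]
        m=(zz>.057)&(zz<.0635)&(abs(abs(l[...,1])-15)<4)&(abs(l[...,0])<24)
        b=(zz>.043)&(zz<.052)&(abs(lb[...,0])<16)&(abs(lb[...,1])<14)
        print(nm,m.sum(),'hous x',np.percentile(l[m][:,0],[2,98]),'y',np.percentile(l[m][:,1],[2,98]),'block x',np.percentile(lb[b][:,0],[2,98]),'y',np.percentile(lb[b][:,1],[2,98]))
cv2.imwrite('pics/w7.png',im[:,:,::-1])
im,d,p=snap('scene','s7.png')
E
```

```text
t 32.95 tcp [0.4921 0.1093 0.144 ] yaw 78.61493140901183 F [ 0.42 -0.07  0.34] w 0.04476072479432888
a (np.int64(457), array([515.2, 153.5]), array([18.1, 17.6]), 78.31)
now 77 hous x [-12.2188584   9.8307311] y [-18.76530889 -11.09327561] block x [-9.00625326  9.70508479] y [-9.68509703  9.13485014]
start 152 hous x [-10.87586496  12.50474382] y [-18.43120218  18.52305872] block x [-10.20046305   9.26352837] y [-9.58359365  9.7180513 ]
b (np.int64(159), array([495.9,  58.7]), array([17.7, 15.4]), 74.51)
now 82 hous x [-7.42336188 13.76202969] y [11.16792539 18.62440586] block x [-3.55355161  8.29701716] y [-7.52873471  6.42234573]
start 55 hous x [-14.64352379  -1.94922575] y [-12.90725662  18.94648459] block x [-12.58075471   7.66356439] y [-9.08639372  9.98391507]
```

View pics/w7.png

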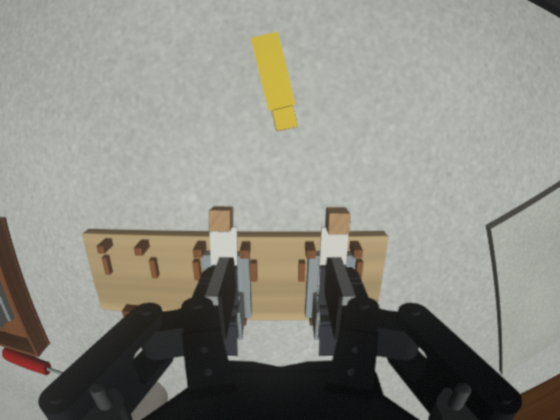

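Blocks a (338,220) and b (221,218) are both back at or slightly further in than at the start, and both clips sit in their nests. Handing in.

```bash
python3 -c "
from cell import *
print(sign_off())"
```

```text
the job is handed in; nothing more can be done
None
```

The job is handed in: clip c was the weak one (its card slid at about 1.8 N, against about 8.5–9 N for a and b) and lies flat in the tray with its card still in it, while the cards of a and b are pushed home in their nests; sign-off gave no verdict back.

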